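Close a carton flap and press down its seam with a sprung stylus

TASK

Fold the carton's open flap down flush. Then take the sprung stylus from its stand and run its tip slowly (about 3 cm a second) along the whole seam around the flap, in order: from the seam's start at the far edge, round the corner, and along the side to its end near the hinge, pressing gently all the way so that the tip stays partly pushed in but never reaches its stop. Finally hang the stylus upright through the stand's eyelet again, and leave the flap flush and the other things where they stand.

Things in the scene. Friction and masses are not known exactly. Their poses are not given: they have to be found in the camera images.
- carton: cardboard carton, 220 x 220 mm and 100 mm high, fixed to the table; origin at the centre of its underside, z up. Its top has two fixed strips 39 mm wide, along the +x (far) and +y (left) edges; the rest is closed by the hinged flap. The seam is the 3 mm gap between flap and strips, an L with straight legs, flush on both sides when the flap is down
- flap (a joint): angle of the cardboard flap, rad: 0 closed flush, about 1.57 standing upright. Flap 173 x 178 mm, 5 mm thick, hinged along the carton's -x (robot-side) top edge; a stiff hinge, it stays where it is left and takes about 1 N at its free edge
- flap_hinge (a point): on the flap's hinge line (parallel to the carton's y), 20 mm to -y of the carton's middle, 100 mm above the table; does not move with the flap
- flap_edge (a point): middle of the flap's free edge on its outer face (the upper face when closed), 175 mm from the hinge; moves with the flap
- seam_start (a point): on top of the carton (z = 100 mm), start of the seam: on the far leg, in the carton's frame at x 71, y -89 mm
- seam_corner (a point): the seam's corner, carton frame x 71, y 71 mm: the first leg runs 160 mm straight from seam_start to here
- seam_end (a point): end of the seam, carton frame x -69, y 71 mm: the second leg runs 140 mm straight from seam_corner to here
- stylus: pressing stylus: grey square handle 22 x 22 mm and 60 mm long above the origin, steel shank 10 mm thick and 66 mm long below it, then the sprung ball tip; z along it, towards the handle. The origin is the centre of the handle's flat lower end (the shoulder). Handle faces are square to its x and y. About 110 g. It hangs in the eyelet with its shoulder resting on the eyelet plate
- tip (a joint): how far the sprung tip is pushed in, m: 0 free, 0.012 at its stop; about 0.35 N per mm
- stylus_tip (a point): lowest point of the 10 mm ball tip, 84 mm below the stylus origin while the tip is free
- eyelet (a point): centre of the eyelet's upper mouth: a 14 mm hole through a horizontal steel plate 50 x 40 mm, 8 mm thick, its upper face 120 mm above the table; fixed stand
- stand: fixed steel stand of the eyelet; origin on the table below the eyelet. Its upright is on the +x side, 25 to 37 mm from the hole's axis, and does not rise above the plate
- jar_a: loose black jar with white cap, 60 mm thick, 105 mm high; origin under its centre; not to be moved
- jar_b: second such jar; not to be moved
- jar_lid: loose white lid, 58 mm across, 12 mm high; origin under its centre; not to be moved
- tape_roll: loose roll, 94 mm across, 48 mm high; origin under its centre; not to be moved
- rule: loose aluminium rule 200 x 30 x 4 mm, lying along its x; origin under its centre; not to be moved

How it is judged:
By the outcome, as a careful person would: the job done as asked, in the order asked, and still so for the second after the job is handed in, with the robot touching nothing.
It also fails if it takes over 72 s, if anything falls off the work surface, if the arm or the gripper's body presses on something with over 40 N, if the wrist force passes 120 N, or if a joint passes its speed limit or range.

ROBOT

A 7-joint arm with a two-finger parallel gripper is mounted at the origin on the work surface. World frame = base frame: x ahead of the robot, y to its left, z up, the work surface at z = 0. Lengths are in mm, angles in degrees, forces in N, time in s.
With the tool pointing down it reaches from about 425 to 875 mm from the base axis. Payload 8.4 kg.
Tool frame: the origin (TCP) lies at the very end of the fingers, on their centre line; the grasp point (between the pads) lies 19 mm behind it (r.grasp_offset is the distance from the TCP to the grasp point, in mm); z points along the fingers, x is the direction in which the jaws open and shut, and the axes are right-handed (so a half turn about z gives the same grasp; the last joint's range is limited). The gripper opens to 85 mm and grips with 20 to 120 N. Pads are 22 mm wide; open, the fingers measure 114 mm over their backs; the gripper's body (76 mm by 85 mm) begins 54 mm behind the grasp point. The pads swing forward as they close: fully open they stand 13 mm farther back than shut.
Start: joints at [70.806, 19.091, 2.286, 83.961, -0.768, 76.965, -3.352], TCP at [151.833, -631.988, 204.708] pointing down, gripper open.
Joint ranges: [-147.57, 147.57], [-21.85, 119.76], [-74.77, 79.35], [14.55, 137.4], [-85.83, 265.84], [4.83, 119.75], [-152.11, 152.11]. Speed limits (degrees/s): [127.2, 127.2, 159.86, 159.86, 180, 180, 180].

INTERFACE

Orientations are given as a 3x3 rotation matrix whose columns are the frame's x, y, z axes.
In Python, from rig import r gives the robot as it stands.
- The arm moves only by the tool carry_out, never from a script. Its argument "rows" is a list of rows, each a list of 7 numbers: the turn, a rotation vector about the tool's x, y, z in rad, then the shift along the tool's x, y, z in cm, then the opening, from 0 (shut) to 1 (fully open). In form: [[wx, wy, wz, dx, dy, dz, jaw], ...]. A call has 1 to 10 rows; each row shifts and turns the commanded pose from where the row before left it, along the tool's axes as they then stand; what a row does not reach is not made up. A row lasts 1/10 s, in which the tool goes at most 50 mm and 8.59 degrees, less where a joint would pass 70% of its speed; a pose out of reach is approached as far as the arm can. A call with a gripper value outside its range is refused whole. The fingers move at their own pace and stop on an object; the grip force is fixed at half the most. Time passes only in rows, so rows that do not move let the fingers close. It gives the time, the measured TCP pose, the force and the opening at its end, in the units of the state.
- r.get_obs(): the state, without advancing time (a new reading comes with each control period).
- r.read_camera(name): name is "scene" or "top"; returns (picture, depth): 420x560x3 uint8, red, green, blue; 420x560 float32, mm along the optical axis (not along the pixel's ray), 0 where there is no reading.
- r.calibration(name): a dict with "vfov" (degrees; the focal length in pixels is half the picture's height over the tangent of half this angle, whatever the lens; pixels are square), "cx", "cy" (the principal point, pixels), "D" ([k1, k2, p1, p2, k3] as OpenCV has them; the pictures are not rectified), "camera_from_world" (4x4, takes a point from world to camera coordinates). Camera axes: x right, y up, looking along -z (the intrinsics and any distortion apply to the point x, -y, -z); pixel columns grow to the right and rows downward; lengths in mm; the calibration is good to about 2 mm. A picture is of the moment at which its call begins. calibration takes no time and is no camera call.
- r.finish_job(): hands the job in, once; it reports no verdict.
The state is a dict: "clock": time; "joint_pos": joint angles; "qd": joint speeds; "joint_efforts": joint torques, N m; "tool_pos": TCP position; "tool_rot": TCP orientation; "ft_force": force on the tool from outside, world axes, zero at the start; "wrist_torque": the same for the moment, N m; "grip_width": finger opening in mm.
Only numpy, scipy, OpenCV 4.12 (cv2) and the standard library are available. Lean on these libraries where they do the work, as an engineer would, in place of code of your own. Each camera call takes 0.05 s, during which the arm holds its last target. There are 200 camera calls.

## Working session

There is one attempt and no reset: what is moved stays moved. The work goes in short steps, Python scripts to look and compute and a tool call to move; the robot and the scene stay as the last step left them, time stands still between calls to the robot, and variables do not carry over. Pictures are saved under pics/ and viewed, about 8 in all and at most 12, crops included, and the job is handed in when it is done.

Besides the shell and the picture viewer there is one more tool, called after "Call:" by a JSON object that holds its "api" and its "payload". carry_out: Moves the arm, as the interface text tells. Its arguments: {"type":"object","properties":{"rows":{"type":"array"}},"required":["rows"]}

```bash
ls; mkdir -p pics
cat > h.py <<'E'
import numpy as np, cv2
from rig import r
def cal(n):
    c=r.calibration(n); f=210/np.tan(np.radians(c['vfov'])/2)
    return np.array([[f,0,c['cx']],[0,f,c['cy']],[0,0,1.]]),np.array(c['D'],float),np.array(c['camera_from_world'])
def px2w(n,uv,d=None,z=None):
    K,D,T=cal(n); uv=np.array(uv,float).reshape(-1,1,2)
    p=cv2.undistortPoints(uv,K,D,None,None,None) if 0 else cv2.undistortPoints(uv,K,D)
    p=p[:,0]; ray=np.c_[p[:,0],-p[:,1],-np.ones(len(p))]
    R=T[:3,:3]; t=T[:3,3]; C=-R.T@t; w=ray@R
    s=np.array(d,float).reshape(-1,1) if d is not None else ((z-C[2])/w[:,2])[:,None]
    return C+w*s
def w2px(n,P):
    K,D,T=cal(n); P=np.array(P,float).reshape(-1,3)
    c=P@T[:3,:3].T+T[:3,3]
    return cv2.projectPoints((c*[1,-1,-1]),np.zeros(3),np.zeros(3),K,D)[0][:,0]
def cloud(n,dep):
    v,u=np.mgrid[:420,:560]; 
    return px2w(n,np.c_[u.ravel(),v.ravel()],d=dep.ravel()).reshape(420,560,3)
E
python3 - <<'E'
from h import *
o=r.get_obs(); print(o)
for n in('scene','top'):
    im,d=r.read_camera(n); cv2.imwrite(f'pics/{n}0.png',im[:,:,::-1]); np.savez(f'pics/{n}0.npz',im=im,d=d)
    K,D,T=cal(n); print(n,K[0,0],K[:2,2],D,-T[:3,:3].T@T[:3,3],T[:3,:3])
E
```

```text
pics
{'clock': 0.0, 'joint_pos': array([70.80526016, 19.13012153,  2.28448178, 84.00920628, -0.76822006,
       76.96692445, -3.35160703]), 'qd': array([-0.0120554 , -0.06078119, -0.03137698,  0.04235145,  0.0778731 ,
       -0.01405019, -0.09612261]), 'joint_efforts': array([-4.37398812e-04, -6.58553195e+01,  1.36542253e+00, -4.05563021e+01,
        1.67396577e-02,  1.25716586e-02,  1.06417241e-05]), 'tool_pos': array([ 151.72011696, -631.53951103,  203.8555717 ]), 'tool_rot': array([[ 2.33618806e-01, -9.72328152e-01, -4.66228325e-04],
       [-9.72326972e-01, -2.33619251e-01,  1.51850846e-03],
       [-1.58540843e-03,  9.85742420e-05, -9.99998738e-01]]), 'ft_force': array([ 0.0284515 , -0.67477638, -0.22968993]), 'wrist_torque': array([-0.0007171 ,  0.03045692,  0.00702631]), 'grip_width': 85.22293778973408}
scene 385.86942752461994 [279.66591548 212.13233018] [-0.0909969  0.         0.         0.         0.       ] [873.34833728 368.79544545 810.49003405] [[-0.83485336  0.55041057  0.00825055]
 [-0.44781512 -0.68780209  0.57130544]
 [ 0.3201273   0.47326154  0.82069606]]
top 475.16483030126204 [274.97032511 208.71074509] [0.0015417 0.        0.        0.        0.       ] [ 538.31382853  -24.97104513 1218.40499655] [[-0.00870795 -0.99965484  0.02478657]
 [ 0.99906346 -0.00764683  0.04258787]
 [-0.04238363  0.02513421  0.99878521]]
```

View pics/scene0.png

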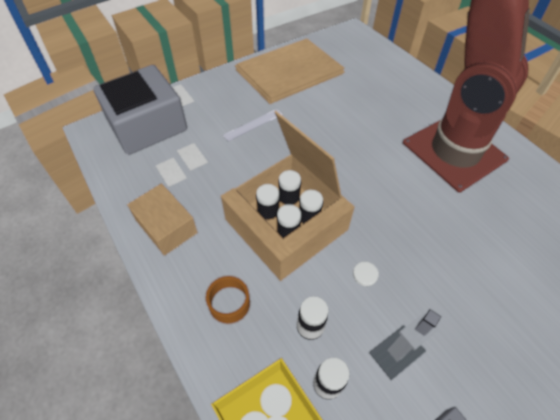

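View pics/top0.png

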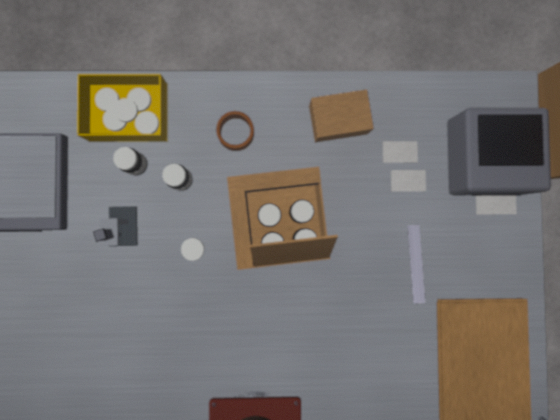

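Scene view: the carton is at about (288,210) with its flap upright on the robot side, four jars inside. The stand with the stylus handle is near (430,320). Top view: carton centre about (280,218), yawed a few degrees; stylus handle about (103,234), stand base (123,226); lid (192,249), jars (126,159) and (175,175), tape roll (235,130), rule (416,263). Next I measure from depth.

Run:
```python
from h import *
C={}
for n in('scene','top'):
    z=np.load(f'pics/{n}0.npz'); C[n]=(cloud(n,z['d']),z['im'],z['d'])
for n in C:
    P,im,d=C[n]
    m=(P[...,2]>94)&(P[...,2]<107)&(abs(P[...,0]-520)<180)&(abs(P[...,1]+30)<190)&(d>0)
    # keep largest component
    k,l,s,c=cv2.connectedComponentsWithStats(m.astype(np.uint8)); i=1+np.argmax(s[1:,4]); m=l==i
    Q=P[m]; rc=cv2.minAreaRect(Q[:,:2].astype(np.float32)); print(n,'carton',rc,cv2.boxPoints(rc).round(1).tolist(),'z',np.median(Q[:,2]),len(Q))
    f=(P[...,2]>130)&(P[...,2]<290)&(abs(P[...,0]-440)<130)&(abs(P[...,1]+30)<130)&(d>0)
    Q=P[f]
    if len(Q)>20:
        c=Q.mean(0);u,s,v=np.linalg.svd(Q-c,full_matrices=0); print(' flap c',c,'n',v[2],'sd',s/len(Q)**.5,'max',Q.max(0),'min',Q.min(0))
    t=(abs(P[...,2])<6)&(d>0); print(' table z',np.median(P[t][:,2]))
    g=(P[...,0]>350)&(P[...,0]<620)&(P[...,1]>280)&(P[...,1]<460)&(d>0)
    for lo,hi in((160,195),(110,128),(2,20)):
        s=g&(P[...,2]>lo)&(P[...,2]<hi); Q=P[s]
        if len(Q)>3:
            v_,u_=np.nonzero(s); print(' ',lo,hi,len(Q),'med',np.median(Q,0).round(1),Q.min(0).round(),Q.max(0).round(),cv2.minAreaRect(Q[:,:2].astype(np.float32)),'px',u_.min(),u_.max(),v_.min(),v_.max())
a=C['top'][1][195:260,80:150]; b=C['scene'][1][295:385,360:450]
a=cv2.resize(a,None,fx=6,fy=6,interpolation=2)[:,:,::-1]; b=cv2.resize(b,None,fx=4.3,fy=4.3,interpolation=2)[:,:,::-1]
h=min(a.shape[0],b.shape[0]); cv2.imwrite('pics/st.png',np.hstack([a[:h,:400],b[:h,:390]]))
```

```text
scene carton ((565.6008911132812, -59.503334045410156), (221.73138427734375, 223.2351531982422), 6.1136603355407715) [[443.5, 39.70000076293945], [467.29998779296875, -182.3000030517578], [687.7000122070312, -158.6999969482422], [663.9000244140625, 63.29999923706055]] z 98.57347842539582 2803
 flap c [498.12077719 -72.17660852 208.36515342] n [-0.95053512 -0.1049009   0.29236756] sd [49.02892983 42.71045538  1.07248918] max [525.44440204   5.12858976 265.76415608] min [ 463.96446933 -159.89841615  130.34158006]
 table z -0.7544479379371296
  160 195 240 med [533.  330.8 178.7] [515. 316. 161.] [544. 344. 182.] ((528.7301025390625, 329.71734619140625), (25.456087112426758, 23.602195739746094), 18.80689811706543) px 421 440 309 328
  110 128 512 med [547.6 332.6 119.3] [504. 310. 111.] [567. 351. 128.] ((535.7235717773438, 330.52264404296875), (63.10927963256836, 40.17408752441406), 0.2545749545097351) px 399 437 313 349
  2 20 1400 med [563.3 345.9   8.8] [351. 280.   2.] [620. 460.  19.] ((485.30572509765625, 370.1639404296875), (268.3128356933594, 178.98739624023438), 0.095326870679
[... 452 characters left out ...]
2003 ] max [525.06419358   3.69967808 268.93483103] min [ 461.01160611 -159.94614131  130.08618387]
 table z 0.43436316890722537
  160 195 148 med [530.5 328.2 179.4] [515. 316. 161.] [543. 346. 185.] ((529.7313232421875, 330.16912841796875), (23.726112365722656, 25.27602767944336), 17.483123779296875) px 92 108 228 241
  110 128 374 med [543.8 325.6 120.3] [505. 309. 112.] [567. 351. 127.] ((535.740478515625, 330.5245361328125), (62.041778564453125, 41.45957946777344), 1.3690885305404663) px 99 117 218 245
  2 20 2286 med [516.  341.4   4.1] [350. 280.   2.] [620. 460.  18.] ((485.1044921875, 369.91680908203125), (269.6690979003906, 179.7594451904297), 0.06466139853000641) px 71 143 198 305
```

View pics/st.png

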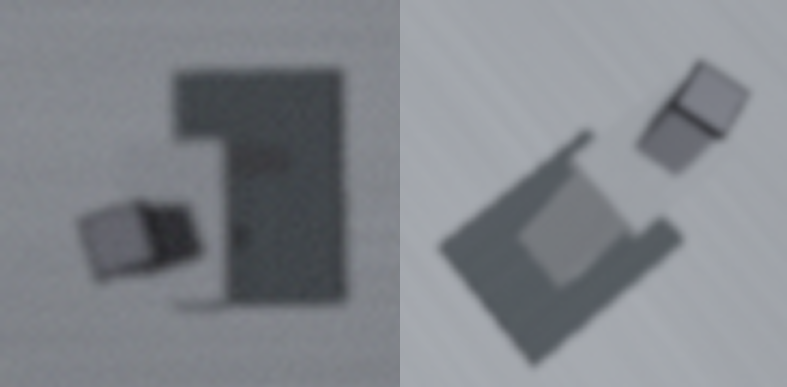

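```bash
cat >> h.py <<'E'
from scipy.spatial.transform import Rotation as Ro
def plan(wps,jaw,start=None):
    """wps: (x,y,z,yaw_deg,nrows); vertical tool; prints tool-frame rows."""
    o=r.get_obs(); p=np.array(o['tool_pos']); R=np.array(o['tool_rot'])
    if start is not None: p=np.array(start,float)
    out=[]
    for x,y,z,a,n in wps:
        a=np.radians(a); G=np.array([[np.cos(a),np.sin(a),0],[np.sin(a),-np.cos(a),0],[0,0,-1]])
        w=Ro.from_matrix(R.T@G).as_rotvec()/n; st=(np.array([x,y,z])-p)/n
        for i in range(n):
            w_=np.round(w,3); d=np.round(R.T@st/10,2); out.append([*w_.tolist(),*d.tolist(),jaw])
            p=p+R@d*10; R=R@Ro.from_rotvec(w_).as_matrix()
    for i in range(0,len(out),10): print('['+', '.join(str(q).replace('-0.0,','0,').replace('0.0,','0,') for q in out[i:i+10])+']')
def car(x,y):
    a=np.radians(6.1); return 565.6+x*np.cos(a)-y*np.sin(a), -59.4+x*np.sin(a)+y*np.cos(a)
def st():
    o=r.get_obs(); print(o['clock'],o['tool_pos'].round(2),'yaw',np.degrees(np.arctan2(o['tool_rot'][1,0],o['tool_rot'][0,0])).round(2),'z',o['tool_rot'][:,2].round(4),'F',o['ft_force'].round(2),o['grip_width'].round(1),'j',o['joint_pos'].round(0)); return o
E
python3 - <<'E'
from h import *
plan([(*car(-110,-20),250,6.1,17)],0)
E
```

```text
[[0, 0, -0.085, -2.67, -2.5, -0.27, 0], [0, 0, -0.085, -2.45, -2.71, -0.27, 0], [0, 0, -0.085, -2.21, -2.91, -0.27, 0], [0, 0, -0.085, -1.95, -3.09, -0.27, 0], [0, 0, -0.085, -1.69, -3.24, -0.27, 0], [0, 0, -0.085, -1.4, -3.38, -0.27, 0], [0, 0, -0.085, -1.11, -3.48, -0.27, 0], [0, 0, -0.085, -0.81, -3.56, -0.27, 0], [0, 0, -0.085, -0.51, -3.62, -0.27, 0], [0, 0, -0.085, -0.2, -3.65, -0.27, 0]]
[[0, 0, -0.085, 0.11, -3.65, -0.27, 0], [0, 0, -0.085, 0.42, -3.63, -0.27, 0], [0, 0, -0.085, 0.73, -3.58, -0.27, 0], [0, 0, -0.085, 1.03, -3.51, -0.27, 0], [0, 0, -0.085, 1.33, -3.41, -0.27, 0], [0, 0, -0.085, 1.61, -3.28, -0.27, 0], [0, 0, -0.085, 1.88, -3.13, -0.27, 0]]
```

Call:
{"api": "carry_out", "payload": {"rows": [[0,0,-0.085,-2.67,-2.5,-0.27,0],[0,0,-0.085,-2.45,-2.71,-0.27,0],[0,0,-0.085,-2.21,-2.91,-0.27,0],[0,0,-0.085,-1.95,-3.09,-0.27,0],[0,0,-0.085,-1.69,-3.24,-0.27,0],[0,0,-0.085,-1.4,-3.38,-0.27,0],[0,0,-0.085,-1.11,-3.48,-0.27,0],[0,0,-0.085,-0.81,-3.56,-0.27,0],[0,0,-0.085,-0.51,-3.62,-0.27,0],[0,0,-0.085,-0.2,-3.65,-0.27,0]]}}

```text
clock: 1.1
tool_pos: [332.5, -312.6, 231.6]
tool_rot: [[0.886, -0.463, -0.0], [-0.463, -0.886, 0.0], [-0.0, 0.0, -1.0]]
ft_force: [0.9, -1.3, 0.5]
grip_width: -0.0
```

Call:
{"api": "carry_out", "payload": {"rows": [[0,0,-0.085,0.11,-3.65,-0.27,0],[0,0,-0.085,0.42,-3.63,-0.27,0],[0,0,-0.085,0.73,-3.58,-0.27,0],[0,0,-0.085,1.03,-3.51,-0.27,0],[0,0,-0.085,1.33,-3.41,-0.27,0],[0,0,-0.085,1.61,-3.28,-0.27,0],[0,0,-0.085,1.88,-3.13,-0.27,0],[0,0,0,0,0,0,0]]}}

```text
clock: 1.9
tool_pos: [460.1, -86.6, 250.9]
tool_rot: [[0.993, 0.119, 0.001], [0.119, -0.993, 0.001], [0.001, -0.001, -1.0]]
ft_force: [0.3, -0.8, 0.7]
grip_width: 0.3
```

Run:
```python
from h import *
st()
# flap arc in rows (carton-aligned: dx along carton x, dz down)
pts=[(0,150),(12,148)]+[(150*np.cos(t)-14.5,150*np.sin(t)) for t in np.radians([76,71,66,61,56,51,46,41,36,31,26,21,17,13,9,5,2.5,0.5])]
pts=np.array(pts); d=np.diff(pts,axis=0)/10
print([[0,0,0,round(a,2),0,round(-b,2),0] for a,b in d])
```

```text
Traceback (most recent call last):
  File "h.py", line 36, in st
    o=r.get_obs(); print(o['clock'],o['tool_pos'].round(2),'yaw',np.degrees(np.arctan2(o['tool_rot'][1,0],o['tool_rot'][0,0])).round(2),'z',o['tool_rot'][:,2].round(4),'F',o['ft_force'].round(2),o['grip_width'].round(1),'j',o['joint_pos'].round(0)); return o
                                                                                                                                                                                                   ^^^^^^^^^^^^^^^^^^^^^
AttributeError: 'float' object has no attribute 'round'
```

```bash
sed -i "s/o\['grip_width'\].round(1)/round(o['grip_width'],1)/" h.py
python3 - <<'E'
from h import *
st()
pts=[(0,150),(12,148)]+[(150*np.cos(t)-14.5,150*np.sin(t)) for t in np.radians([76,71,66,61,56,51,46,41,36,31,26,21,17,13,9,5,2.5,0.5])]
pts=np.array(pts); d=np.diff(pts,axis=0)/10
print([[0,0,0,round(a,2),0,round(-b,2),0] for a,b in d])
E
```

```text
1.9 [460.07 -86.56 250.94] yaw 6.86 z [ 0.0011  0.0015 -1.    ] F [ 0.32 -0.82  0.7 ] 0.3 j [ 39.  -2. -32. 103.  -1.  79.  14.]
[[0, 0, 0, np.float64(1.2), 0, np.float64(0.2), 0], [0, 0, 0, np.float64(0.98), 0, np.float64(0.25), 0], [0, 0, 0, np.float64(1.25), 0, np.float64(0.37), 0], [0, 0, 0, np.float64(1.22), 0, np.float64(0.48), 0], [0, 0, 0, np.float64(1.17), 0, np.float64(0.58), 0], [0, 0, 0, np.float64(1.12), 0, np.float64(0.68), 0], [0, 0, 0, np.float64(1.05), 0, np.float64(0.78), 0], [0, 0, 0, np.float64(0.98), 0, np.float64(0.87), 0], [0, 0, 0, np.float64(0.9), 0, np.float64(0.95), 0], [0, 0, 0, np.float64(0.81), 0, np.float64(1.02), 0], [0, 0, 0, np.float64(0.72), 0, np.float64(1.09), 0], [0, 0, 0, np.float64(0.62), 0, np.float64(1.15), 0], [0, 0, 0, np.float64(0.52), 0, np.float64(1.2), 0], [0, 0, 0, np.float64(0.34), 0, np.float64(0.99), 0], [0, 0, 0, np.float64(0.27), 0, np.float64(1.01), 0], [0, 0, 0, np.float64(0.2), 0, np.float64(1.03), 0], [0, 0, 0, np.float64(0.13), 0, np.float64(1.04), 0], [0, 0, 0, np.float64(0.04), 0, np.float64(0.65), 0], [0, 0, 0, np.float64(0.01), 0, np.float64(0.52), 0]]
```

Call:
{"api": "carry_out", "payload": {"rows": [[0,0,0.012,1.2,0.3,0.2,0],[0,0,0,0.98,0,0.25,0],[0,0,0,1.25,0,0.37,0],[0,0,0,1.22,0,0.48,0],[0,0,0,1.17,0,0.58,0],[0,0,0,1.12,0,0.68,0],[0,0,0,1.05,0,0.78,0],[0,0,0,0.98,0,0.87,0],[0,0,0,0.9,0,0.95,0],[0,0,0,0.81,0,1.02,0]]}}

```text
clock: 2.9
tool_pos: [565.4, -83.8, 187.8]
tool_rot: [[0.995, 0.098, -0.001], [0.098, -0.995, 0.0], [-0.001, -0.0, -1.0]]
ft_force: [-0.1, 0.4, 1.6]
grip_width: -0.0
```

Call:
{"api": "carry_out", "payload": {"rows": [[0,0,0,0.72,0,1.09,0],[0,0,0,0.62,0,1.15,0],[0,0,0,0.52,0,1.2,0],[0,0,0,0.34,0,0.99,0],[0,0,0,0.27,0,1.01,0],[0,0,0,0.2,0,1.03,0],[0,0,0,0.13,0,1.0,0],[0,0,0,0.04,0,0.6,0]]}}

```text
clock: 3.7
tool_pos: [592.9, -81.2, 107.0]
tool_rot: [[0.995, 0.098, -0.001], [0.098, -0.995, 0.0], [-0.001, -0.0, -1.0]]
ft_force: [0.5, -0.5, 0.2]
grip_width: 0.1
```

Run:
```python
from h import *
st()
im,d=r.read_camera('scene'); cv2.imwrite('pics/s1.png',cv2.resize(im[90:290,180:400],None,fx=3,fy=3,interpolation=2)[:,:,::-1])
```

```text
3.7 [592.89 -81.15 107.03] yaw 5.62 z [-8.e-04  1.e-04 -1.e+00] F [ 0.46 -0.51  0.19] 0.1 j [ 31.  21. -33.  97.  12.  66.  -0.]
```

View pics/s1.png

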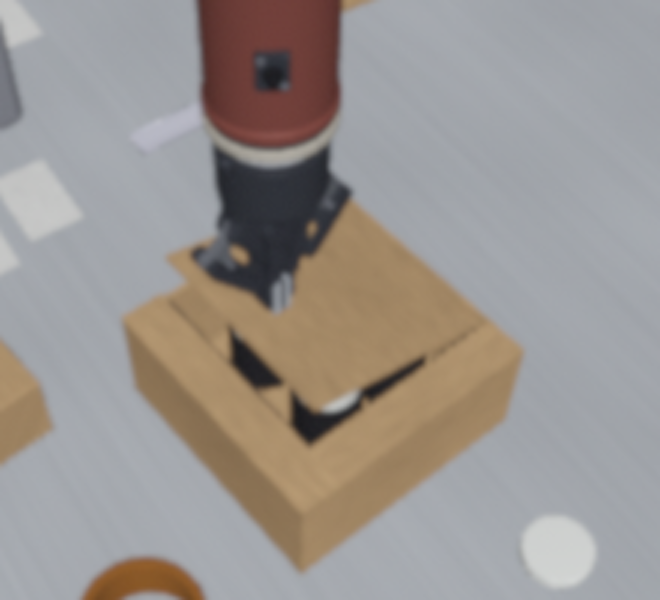

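The view shows the finger on the flap near its middle, and the flap still some 10–15° open (its corner at crop (320,405)). I'll keep pressing.

Call:
{"api": "carry_out", "payload": {"rows": [[0,0,0,0,0,0.3,0],[0,0,0,0,0,0.2,0],[0,0,0,0,0,0.2,0],[0,0,0,0,0,0.1,0],[0,0,0,0,0,0,0]]}}

```text
clock: 4.25
tool_pos: [593.2, -81.2, 100.2]
tool_rot: [[0.995, 0.098, 0.0], [0.098, -0.995, -0.0], [0.0, 0.0, -1.0]]
ft_force: [0.0, 0.2, 0.5]
grip_width: -0.1
```

Run:
```python
from h import *
st()
for n in('top','scene'):
    im,d=r.read_camera(n); P=cloud(n,d)
    a=np.radians(6.1); X=P[...,0]-565.6; Y=P[...,1]+59.4; cx=X*np.cos(a)+Y*np.sin(a); cy=-X*np.sin(a)+Y*np.cos(a)
    for x0,x1,y0,y1,nm in((50,66,-85,-60,'freeR'),(50,66,30,60,'freeL'),(-100,-60,30,60,'hinge'),(80,105,-80,80,'strip')):
        m=(cx>x0)&(cx<x1)&(cy>y0)&(cy<y1)&(P[...,2]<135); print(n,nm,m.sum(),np.median(P[m][:,2]) if m.sum() else None)
```

```text
4.25 [593.17 -81.21 100.15] yaw 5.61 z [ 0.e+00 -1.e-04 -1.e+00] F [0.04 0.23 0.51] -0.1 j [ 31.  21. -33.  97.  12.  66.  -0.]
top freeR 0 None
top freeL 85 131.9388912475299
top hinge 220 105.25477607199696
top strip 267 100.40445925739868
scene freeR 54 130.07639687422824
scene freeL 89 129.73890037601882
scene hinge 163 103.38633742168611
scene strip 687 98.58485625025423
```

Run:
```python
from h import *
o=st(); im,d=r.read_camera('scene'); P=cloud('scene',d)
p=o['tool_pos']; q=w2px('scene',[p,p+[0,0,19],p+[0,0,24]]); print(q.round(1))
a=im[90:290,180:400]; a=cv2.resize(a,None,fx=3,fy=3,interpolation=2)[:,:,::-1].copy()
for s,c in zip(q,((0,0,255),(0,255,0),(255,0,0))): cv2.circle(a,tuple(int(v) for v in (s-[180,90])*3),4,c,1)
cv2.imwrite('pics/s2.png',a)
u,v=q[2].astype(int)
for vv in range(v-16,v+14,2): print(vv,P[vv,u-6:u+8:3].round(0).tolist())
```

```text
4.35 [593.19 -81.17 100.23] yaw 5.61 z [ 1.e-04  0.e+00 -1.e+00] F [ 0.14  0.43 -0.2 ] -0.1 j [ 31.  21. -33.  97.  12.  66.  -0.]
[[271.1 199.4]
 [271.  194.4]
 [271.  193. ]]
177 [[615.0, -69.0, 206.0], [610.0, -65.0, 207.0], [604.0, -63.0, 205.0], [589.0, -75.0, 183.0], [588.0, -65.0, 193.0]]
179 [[605.0, -86.0, 176.0], [610.0, -65.0, 201.0], [604.0, -62.0, 200.0], [590.0, -73.0, 180.0], [585.0, -70.0, 179.0]]
181 [[609.0, -80.0, 178.0], [608.0, -68.0, 189.0], [604.0, -63.0, 192.0], [591.0, -72.0, 175.0], [585.0, -69.0, 174.0]]
183 [[612.0, -74.0, 180.0], [608.0, -69.0, 182.0], [601.0, -68.0, 179.0], [590.0, -73.0, 166.0], [586.0, -68.0, 168.0]]
185 [[616.0, -68.0, 182.0], [607.0, -70.0, 174.0], [602.0, -67.0, 173.0], [592.0, -71.0, 162.0], [580.0, -76.0, 150.0]]
187 [[617.0, -67.0, 177.0], [607.0, -72.0, 165.0], [601.0, -68.0, 166.0], [593.0, -70.0, 158.0], [581.0, -75.0, 144.0]]
189 [[617.0, -67.0, 170.0], [606.0, -73.0, 157.0], [599.0, -72.0, 153.0], [593.0, -69.0, 152.0], [582.0, -74.0, 138.0]]
191 [[608.0, -82.0, 142.0], [606.0, -73.0, 149.0], [600.0, -71.0, 148.0], [593.0, -
[... 176 characters left out ...]
 127.0], [607.0, -72.0, 137.0], [599.0, -71.0, 132.0], [591.0, -73.0, 124.0], [585.0, -69.0, 124.0]]
197 [[612.0, -76.0, 129.0], [607.0, -73.0, 129.0], [600.0, -71.0, 125.0], [594.0, -68.0, 124.0], [588.0, -65.0, 123.0]]
199 [[614.0, -73.0, 127.0], [608.0, -70.0, 125.0], [603.0, -66.0, 126.0], [596.0, -64.0, 123.0], [591.0, -59.0, 125.0]]
201 [[619.0, -66.0, 131.0], [612.0, -64.0, 128.0], [606.0, -61.0, 126.0], [601.0, -57.0, 127.0], [595.0, -54.0, 126.0]]
203 [[622.0, -61.0, 131.0], [615.0, -58.0, 129.0], [609.0, -56.0, 127.0], [604.0, -53.0, 126.0], [597.0, -51.0, 123.0]]
205 [[624.0, -57.0, 129.0], [619.0, -54.0, 129.0], [613.0, -51.0, 128.0], [606.0, -48.0, 126.0], [601.0, -45.0, 126.0]]
```

View pics/s2.png

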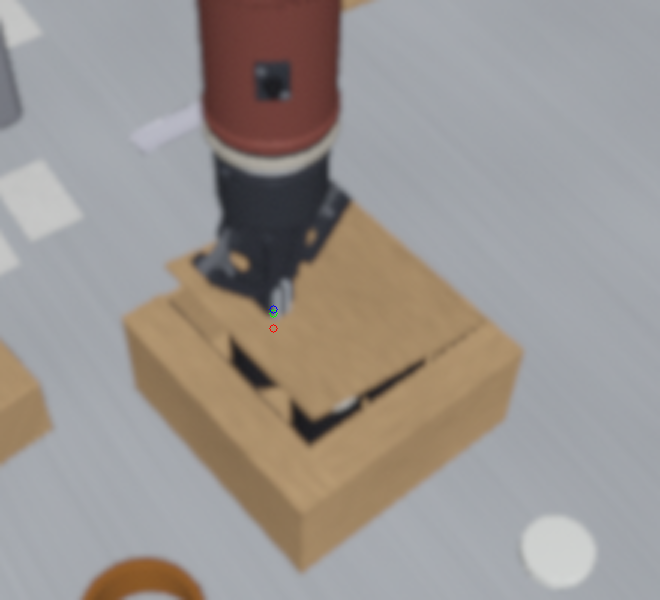

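The flap is still about 10° open (free edge near z 130) although the TCP reads z 100, so the fingertip's true end doesn't agree with the contact I see. I'll lift and measure where the fingers really end.

Call:
{"api": "carry_out", "payload": {"rows": [[0,0,0,0,0,-2,0],[0,0,0,0,0,-2.5,0],[0,0,0,0,0,-2.5,0],[0,0,0,0,0,0,0],[0,0,0,0,0,0,0]]}}

```text
clock: 4.9
tool_pos: [593.4, -81.2, 170.5]
tool_rot: [[0.995, 0.098, 0.001], [0.098, -0.995, -0.0], [0.001, 0.0, -1.0]]
ft_force: [0.1, -0.2, -0.5]
grip_width: -0.3
```

Run:
```python
from h import *
o=st(); im,d=r.read_camera('scene'); P=cloud('scene',d)
p=o['tool_pos']; q=w2px('scene',[p,p+[0,0,19],p+[0,0,38]]); print(q.round(1))
x0,y0=int(q[0,0])-40,int(q[0,1])-55
a=cv2.resize(im[y0:y0+80,x0:x0+80],None,fx=7,fy=7,interpolation=2)[:,:,::-1].copy()
for s,c in zip(q,((0,0,255),(0,255,0),(255,0,0))): cv2.circle(a,tuple(int(v) for v in (s-[x0,y0])*7),4,c,1)
cv2.imwrite('pics/s3.png',a)
D=np.hypot(P[...,0]-p[0],P[...,1]-p[1]); m=(D<22)&(P[...,2]>135)&(P[...,2]<230); print(np.sort(P[m][:,2])[:15].round(0))
im,d=r.read_camera('top'); 
for n,P in(('scene',P),('top',cloud('top',d))):
    a=np.radians(6.1); X=P[...,0]-565.6; Y=P[...,1]+59.4; cx=X*np.cos(a)+Y*np.sin(a); cy=-X*np.sin(a)+Y*np.cos(a)
    for x0 in(-90,-50,-10,30,50,60):
        m=(cx>x0-5)&(cx<x0+5)&(cy>40)&(cy<62)&(P[...,2]<140); print(n,x0,m.sum(),np.median(P[m][:,2]).round(1))
```

```text
4.9 [593.42 -81.18 170.49] yaw 5.61 z [ 1.e-03 -3.e-04 -1.e+00] F [ 0.08 -0.19 -0.52] -0.3 j [ 31.  18. -34.  93.  10.  73.   1.]
[[270.7 179.9]
 [270.6 174.1]
 [270.5 168.1]]
[195. 198. 200. 201. 201. 201. 201. 201. 202. 203. 203. 203. 203. 203.
 203.]
scene -90 30 101.2
scene -50 44 108.1
scene -10 39 116.7
scene 30 59 123.3
scene 50 40 128.4
scene 60 36 130.1
top -90 40 103.4
top -50 41 110.9
top -10 42 118.8
top 30 44 126.5
top 50 43 130.4
top 60 43 132.1
```

View pics/s3.png

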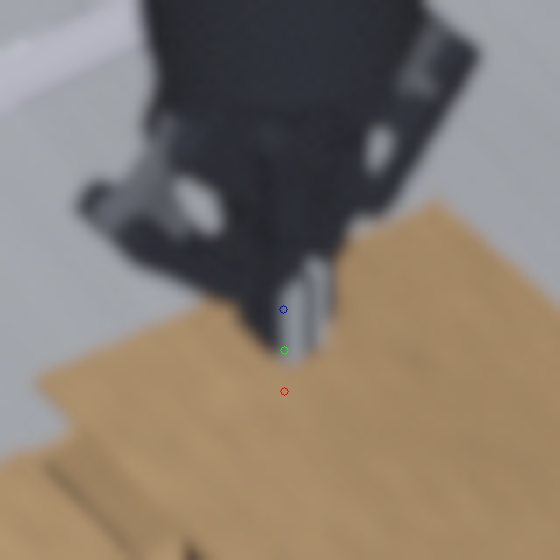

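The fingers truly end about 25 mm above the reported TCP: the lowest finger points in depth are at z ≈ 195 while the TCP reads 170.5, and the flap contact gives the same. I'll use that offset and continue.

Call:
{"api": "carry_out", "payload": {"rows": [[0,0,0,0,0,2.5,0],[0,0,0,0,0,2.5,0],[0,0,0,0,0,2,0],[0,0,0,0,0,0.8,0],[0,0,0,0,0,0.5,0],[0,0,0,0,0,0.5,0],[0,0,0,0,0,0.2,0],[0,0,0,0,0,0,0]]}}

```text
clock: 5.8
tool_pos: [593.4, -81.2, 80.4]
tool_rot: [[0.995, 0.098, 0.0], [0.098, -0.995, -0.0], [0.0, 0.0, -1.0]]
ft_force: [0.6, 0.7, 0.6]
grip_width: 0.0
```

Call:
{"api": "carry_out", "payload": {"rows": [[0,0,0,0,0,0.15,0],[0,0,0,0,0,0.1,0],[0,0,0,0,0,0,0]]}}

```text
clock: 6.1
tool_pos: [593.3, -81.2, 77.8]
tool_rot: [[0.995, 0.098, 0.0], [0.098, -0.995, -0.0], [0.0, 0.0, -1.0]]
ft_force: [-0.2, 0.0, 0.7]
grip_width: -0.1
```

```bash
cat >> h.py <<'E'
def flap():
    for n in('scene','top'):
        im,d=r.read_camera(n); P=cloud(n,d)
        a=np.radians(6.1); X=P[...,0]-565.6; Y=P[...,1]+59.4; cx=X*np.cos(a)+Y*np.sin(a); cy=-X*np.sin(a)+Y*np.cos(a)
        o=[]
        for x0 in(-90,-50,-10,30,60,90):
            m=(abs(cx-x0)<6)&(cy>30)&(cy<62)&(P[...,2]<140); o.append((x0,round(float(np.median(P[m][:,2])),1),int(m.sum())))
        print(n,o)
    return im,d
E
python3 - <<'E'
from h import *
print(r.grasp_offset); st(); flap()
E
```

```text
18.700000000000003
6.1 [593.28 -81.17  77.77] yaw 5.61 z [ 3.e-04 -0.e+00 -1.e+00] F [-0.21  0.04  0.72] -0.1 j [ 30.  22. -33.  98.  13.  63.  -1.]
scene [(-90, 99.1, 51), (-50, 100.1, 66), (-10, 101.9, 65), (30, 102.3, 71), (60, 103.9, 69), (90, 98.5, 70)]
top [(-90, 100.5, 70), (-50, 101.8, 69), (-10, 102.6, 70), (30, 104.6, 71), (60, 104.8, 72), (90, 100.9, 67)]
```

Call:
{"api": "carry_out", "payload": {"rows": [[0,0,0,0,0,0.15,0],[0,0,0,0,0,0.1,0],[0,0,0,0,0,0.1,0],[0,0,0,0,0,0,0]]}}

```text
clock: 6.6
tool_pos: [593.0, -81.2, 73.9]
tool_rot: [[0.995, 0.098, -0.0], [0.098, -0.995, 0.0], [-0.0, -0.0, -1.0]]
ft_force: [-0.1, 0.1, -0.1]
grip_width: -0.2
```

Call:
{"api": "carry_out", "payload": {"rows": [[0,0,0,0,0,0.05,0],[0,0,0,0,0,0.05,0],[0,0,0,0,0,0,0]]}}

```text
clock: 6.9
tool_pos: [593.1, -81.2, 73.5]
tool_rot: [[0.995, 0.098, -0.0], [0.098, -0.995, -0.0], [-0.0, 0.0, -1.0]]
ft_force: [-2.0, -0.6, 4.4]
grip_width: -0.2
```

Run:
```python
from h import *
st(); flap()
```

```text
6.9 [593.15 -81.15  73.51] yaw 5.61 z [-1.e-04 -2.e-04 -1.e+00] F [-1.96 -0.58  4.42] -0.2 j [ 30.  22. -33.  99.  13.  63.  -1.]
scene [(-90, 98.6, 58), (-50, 98.5, 59), (-10, 98.5, 59), (30, 98.5, 60), (60, 98.6, 65), (90, 98.3, 70)]
top [(-90, 100.6, 71), (-50, 100.7, 68), (-10, 99.9, 69), (30, 100.7, 67), (60, 99.9, 70), (90, 100.4, 66)]
```

The flap is flush in both cameras, flap and strip heights agreeing within about 1 mm, and it bears 4 N. The true finger end is TCP + 26 mm. Now the stylus.

Run:
```python
from h import *
plan([(593.1,-81.2,180,5.6,3),(529.5,330.2,185,17.8,12)],0.7)
```

```text
[[0, 0, 0, 0, 0, -3.55, 0.7], [0, 0, 0, 0, 0, -3.55, 0.7], [0, 0, 0, 0, 0, -3.55, 0.7], [0, 0, -0.018, -0.19, -3.46, -0.04, 0.7], [0, 0, -0.018, -0.13, -3.47, -0.04, 0.7], [0, 0, -0.018, -0.07, -3.47, -0.04, 0.7], [0, 0, -0.018, -0.01, -3.47, -0.04, 0.7], [0, 0, -0.018, 0.06, -3.47, -0.04, 0.7], [0, 0, -0.018, 0.12, -3.47, -0.04, 0.7], [0, 0, -0.018, 0.18, -3.46, -0.04, 0.7]]
[[0, 0, -0.018, 0.24, -3.46, -0.04, 0.7], [0, 0, -0.018, 0.31, -3.46, -0.04, 0.7], [0, 0, -0.018, 0.37, -3.45, -0.04, 0.7], [0, 0, -0.018, 0.43, -3.44, -0.04, 0.7], [0, 0, -0.018, 0.49, -3.43, -0.04, 0.7]]
```

Call:
{"api": "carry_out", "payload": {"rows": [[0,0,0,0,0,-3.5,0],[0,0,0,0,0,-3.5,0.7],[0,0,0,0,0,-3.65,0.7],[0,0,-0.018,-0.19,-3.46,-0.04,0.7],[0,0,-0.018,-0.13,-3.47,-0.04,0.7],[0,0,-0.018,-0.07,-3.47,-0.04,0.7],[0,0,-0.018,-0.01,-3.47,-0.04,0.7],[0,0,-0.018,0.06,-3.47,-0.04,0.7],[0,0,-0.018,0.12,-3.47,-0.04,0.7],[0,0,-0.018,0.18,-3.46,-0.04,0.7]]}}

```text
clock: 8.0
tool_pos: [555.7, 160.1, 182.4]
tool_rot: [[0.975, 0.223, 0.0], [0.223, -0.975, -0.0], [0.0, 0.0, -1.0]]
ft_force: [-0.1, 0.4, -0.0]
grip_width: 59.9
```

Call:
{"api": "carry_out", "payload": {"rows": [[0,0,-0.018,0.24,-3.46,-0.04,0.7],[0,0,-0.018,0.31,-3.46,-0.04,0.7],[0,0,-0.018,0.37,-3.45,-0.04,0.7],[0,0,-0.018,0.43,-3.44,-0.04,0.7],[0,0,-0.018,0.49,-3.43,-0.04,0.7],[0,0,0,0,0,0,0.7],[0,0,0,0,0,0,0.7]]}}

```text
clock: 8.7
tool_pos: [529.0, 331.0, 184.1]
tool_rot: [[0.951, 0.311, -0.001], [0.311, -0.951, 0.0], [-0.0, -0.0, -1.0]]
ft_force: [0.5, -0.3, -0.5]
grip_width: 59.9
```

Run:
```python
from h import *
o=st(); plan([(529.5,330.2,150,17.8,1)],0.7); flap()
im,d=r.read_camera('scene'); P=cloud('scene',d)
p=o['tool_pos']; q=w2px('scene',[p+[0,0,39],[529.5,330.2,180]]); print(q.round(1))
x0,y0=370,250
a=cv2.resize(im[y0:y0+100,x0:x0+120],None,fx=6,fy=6,interpolation=2)[:,:,::-1].copy()
for s,c in zip(q,((0,0,255),(0,255,0))): cv2.circle(a,tuple(int(v) for v in (s-[x0,y0])*6),4,c,1)
cv2.imwrite('pics/s4.png',a)
```

```text
8.7 [528.97 331.01 184.11] yaw 18.1 z [-5.e-04  1.e-04 -1.e+00] F [ 0.52 -0.26 -0.54] 59.9 j [ -1.  23. -46.  87.  17.  77. -30.]
[[0, 0, 0.005, 0.03, 0.09, 3.41, 0.7]]
scene [(-90, 98.6, 56), (-50, 98.7, 56), (-10, 98.9, 57), (30, 98.8, 63), (60, 98.8, 66), (90, 98.8, 74)]
top [(-90, 100.4, 70), (-50, 100.1, 70), (-10, 100.4, 69), (30, 100.0, 68), (60, 100.0, 70), (90, 100.9, 68)]
[[441.5 308.2]
 [432.  317.1]]
```

View pics/s4.png

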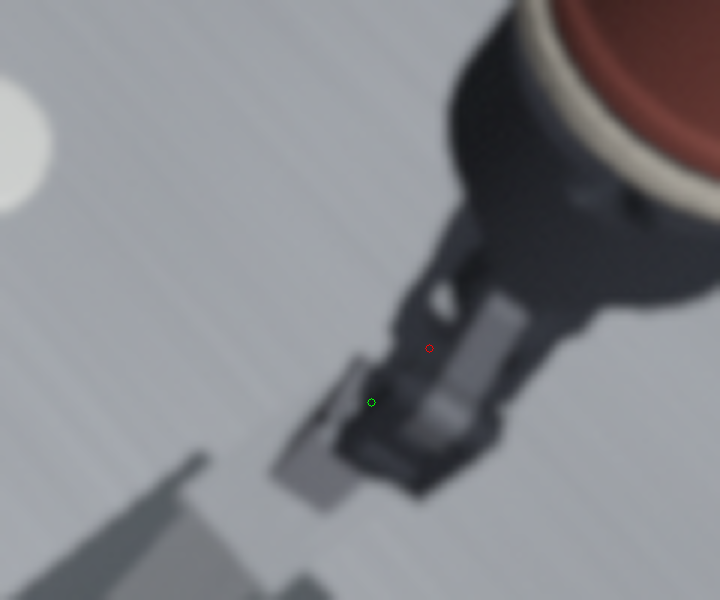

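Run:
```python
from h import *
p=np.array([529,331,184.1]); x=np.array([.951,.311,0]); y=np.array([.311,-.951,0])
for k in(30,37,44):
  for h in(0,19,26,33,39): 
    q=w2px('scene',[p+x*k+y*11+[0,0,h],p+x*k-y*11+[0,0,h]]); print(k,h,((q-[370,250])*6).round(0).tolist())
```

```text
30 0 [[297.0, 458.0], [367.0, 505.0]]
30 19 [[319.0, 435.0], [391.0, 483.0]]
30 26 [[327.0, 427.0], [400.0, 475.0]]
30 33 [[336.0, 418.0], [409.0, 467.0]]
30 39 [[343.0, 410.0], [417.0, 459.0]]
37 0 [[286.0, 478.0], [356.0, 525.0]]
37 19 [[307.0, 455.0], [379.0, 504.0]]
37 26 [[316.0, 447.0], [388.0, 495.0]]
37 33 [[324.0, 438.0], [397.0, 487.0]]
37 39 [[331.0, 431.0], [405.0, 480.0]]
44 0 [[274.0, 497.0], [344.0, 545.0]]
44 19 [[295.0, 475.0], [368.0, 524.0]]
44 26 [[304.0, 467.0], [376.0, 516.0]]
44 33 [[312.0, 459.0], [385.0, 508.0]]
44 39 [[319.0, 451.0], [393.0, 501.0]]
```

Call:
{"api": "carry_out", "payload": {"rows": [[0,0,0,0,0.15,1.5,0.7],[0,0,0,0,0.15,2,0.7],[0,0,0,0,0,2,0.7],[0,0,0,0,0,1.6,0.7],[0,0,0,0,0,1,0.7],[0,0,0,0,0,0,0.7]]}}

```text
clock: 9.45
tool_pos: [529.8, 326.5, 101.7]
tool_rot: [[0.951, 0.308, -0.002], [0.308, -0.951, -0.001], [-0.002, 0.0, -1.0]]
ft_force: [0.3, -0.2, -0.0]
grip_width: 59.5
```

Call:
{"api": "carry_out", "payload": {"rows": [[0,0,0,0,0,0,0.4],[0,0,0,0,0,0,0.3],[0,0,0,0,0,0,0.2],[0,0,0,0,0,0,0],[0,0,0,0,0,0,0],[0,0,0,0,0,0,0],[0,0,0,0,0,0,0]]}}

```text
clock: 10.15
tool_pos: [530.9, 327.8, 104.5]
tool_rot: [[0.951, 0.309, 0.001], [0.309, -0.951, 0.001], [0.002, -0.0, -1.0]]
ft_force: [-0.9, -0.4, 6.2]
grip_width: 21.3
```

Run:
```python
from h import *
o=st(); print(o['wrist_torque'])
im,d=r.read_camera('scene'); x0,y0=370,270
a=cv2.resize(im[y0:y0+100,x0:x0+120],None,fx=6,fy=6,interpolation=2)[:,:,::-1].copy()
cv2.imwrite('pics/s5.png',a)
```

```text
10.15 [530.92 327.84 104.49] yaw 17.99 z [ 1.5e-03  8.0e-04 -1.0e+00] F [-0.89 -0.37  6.23] 21.3 j [ -2.  26. -44.  93.  20.  69. -32.]
[-0.07764385  0.06051749 -0.01580582]
```

View pics/s5.png

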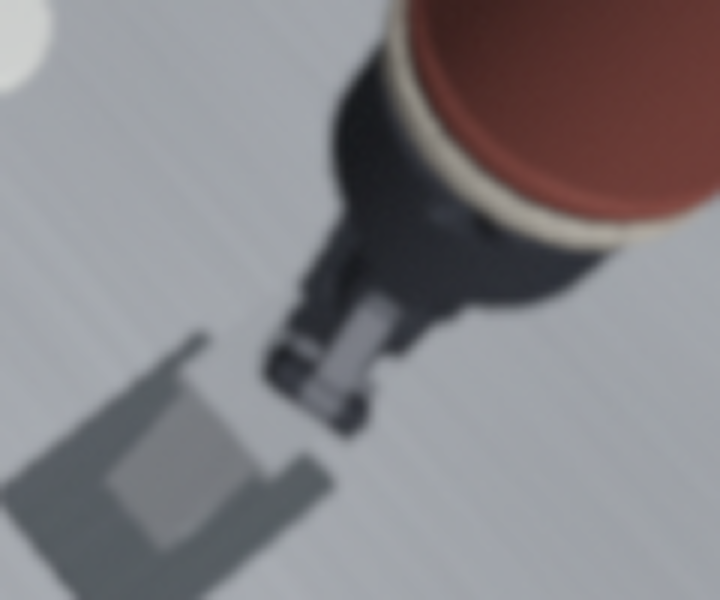

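Gripped at 21.3 mm, and the finger pair sits round the handle (crop (320,390)) clear of the plate. Lifting straight up.

Call:
{"api": "carry_out", "payload": {"rows": [[0,0,0,0,0,-0.5,0],[0,0,0,0,0,-1,0],[0,0,0,0,0,-1.2,0],[0,0,0,0,0,-1.2,0],[0,0,0,0,0,-1.2,0],[0,0,0,0,0,-1.2,0],[0,0,0,0,0,-1.2,0],[0,0,0,0,0,-1.2,0],[0,0,0,0,0,-1.2,0],[0,0,0,0,0,-1.1,0]]}}

```text
clock: 11.2
tool_pos: [530.4, 327.4, 214.5]
tool_rot: [[0.951, 0.309, 0.0], [0.309, -0.951, 0.0], [0.0, -0.0, -1.0]]
ft_force: [-0.7, -0.8, -1.8]
grip_width: 21.1
```

Run:
```python
from h import *
o=st(); print(o['wrist_torque'])
im,d=r.read_camera('scene'); x0,y0=370,240
p=o['tool_pos']; b=[530.2,330.3,0]
a=cv2.resize(im[y0:y0+120,x0:x0+120],None,fx=5,fy=5,interpolation=2)[:,:,::-1].copy()
for z,c in((120+p[2]-104.5,(0,255,0)),(36+p[2]-104.5,(0,0,255)),(54+p[2]-104.5,(255,0,0))):
    s=w2px('scene',[b[0],b[1],z])[0]; print(z,s); cv2.circle(a,tuple(int(v) for v in (s-[x0,y0])*5),3,c,1)
cv2.imwrite('pics/s6.png',a)
```

```text
11.2 [530.41 327.42 214.54] yaw 17.99 z [ 1.e-04  1.e-04 -1.e+00] F [-0.67 -0.75 -1.81] 21.1 j [ -0.  22. -46.  85.  16.  80. -29.]
[ 0.02765556 -0.01084233 -0.00997615]
230.04458019937954 [442.2068853  306.64111173]
146.04458019937954 [425.33999616 323.96760323]
164.04458019937954 [428.66908409 320.56368109]
```

View pics/s6.png

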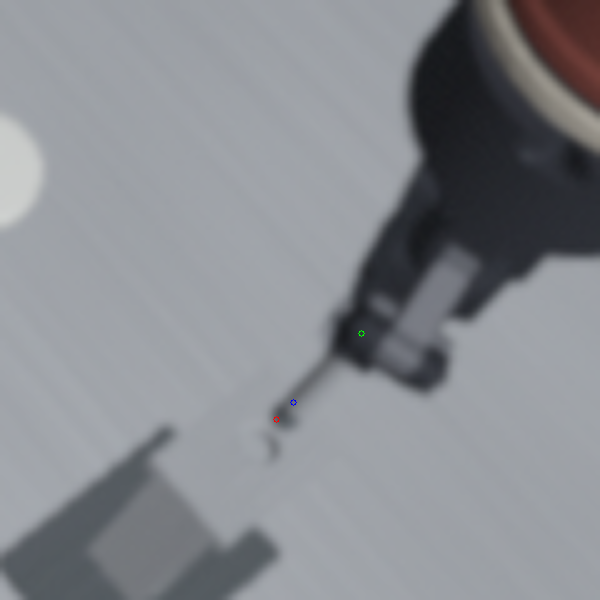

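The stylus is free of the eyelet and hangs straight in the fingers, with the tip at crop (285,415) and the empty hole just below at (266,445). Now I transfer to hover above the seam start.

Run:
```python
from h import *
print(car(71,-89),car(71,71),car(-69,71))
plan([(*car(71,-91.7),205,6.1,14),(*car(71,-91.7),180,6.1,3)],0)
```

```text
(np.float64(645.6554963823824), np.float64(-140.35132796298265)) (np.float64(628.653244968585), np.float64(18.74274309833008)) (np.float64(489.4459327899363), np.float64(3.8657731112574396))
[[0, 0, 0.015, -0.26, 3.45, 0.08, 0], [0, 0, 0.015, -0.21, 3.46, 0.08, 0], [0, 0, 0.015, -0.15, 3.46, 0.08, 0], [0, 0, 0.015, -0.1, 3.46, 0.08, 0], [0, 0, 0.015, -0.05, 3.46, 0.08, 0], [0, 0, 0.015, 0, 3.46, 0.08, 0], [0, 0, 0.015, 0.05, 3.46, 0.08, 0], [0, 0, 0.015, 0.1, 3.46, 0.08, 0], [0, 0, 0.015, 0.16, 3.46, 0.08, 0], [0, 0, 0.015, 0.21, 3.46, 0.08, 0]]
[[0, 0, 0.015, 0.26, 3.45, 0.08, 0], [0, 0, 0.015, 0.31, 3.45, 0.08, 0], [0, 0, 0.015, 0.36, 3.44, 0.08, 0], [0, 0, 0.015, 0.42, 3.44, 0.08, 0], [0, -0.001, -0.001, 0, 0, 0.83, 0], [0, -0.001, -0.001, 0, 0, 0.83, 0], [0, -0.001, -0.001, 0, 0, 0.83, 0]]
```

Call:
{"api": "carry_out", "payload": {"rows": [[0,0,0.015,-0.26,3.45,0.08,0],[0,0,0.015,-0.21,3.46,0.08,0],[0,0,0.015,-0.15,3.46,0.08,0],[0,0,0.015,-0.1,3.46,0.08,0],[0,0,0.015,-0.05,3.46,0.08,0],[0,0,0.015,0,3.46,0.08,0],[0,0,0.015,0.05,3.46,0.08,0],[0,0,0.015,0.1,3.46,0.08,0],[0,0,0.015,0.16,3.46,0.08,0],[0,0,0.015,0.21,3.46,0.08,0]]}}

```text
clock: 12.25
tool_pos: [612.6, -10.4, 205.5]
tool_rot: [[0.987, 0.163, -0.0], [0.163, -0.987, -0.0], [-0.0, 0.0, -1.0]]
ft_force: [0.8, 1.0, -0.7]
grip_width: 21.3
```

Call:
{"api": "carry_out", "payload": {"rows": [[0,0,0.015,0.26,3.45,0.08,0],[0,0,0.015,0.31,3.45,0.08,0],[0,0,0.015,0.36,3.44,0.08,0],[0,0,0.015,0.42,3.44,0.08,0],[0,0,0,0,0,0.8,0],[0,0,0,0,0,0.8,0],[0,0,0,0,0,0.8,0],[0,0,0,0,0,0,0]]}}

```text
clock: 13.05
tool_pos: [644.4, -141.9, 176.7]
tool_rot: [[0.994, 0.106, -0.002], [0.106, -0.994, 0.001], [-0.002, -0.001, -1.0]]
ft_force: [0.0, 0.2, -1.5]
grip_width: 21.4
```

Run:
```python
from h import *
o=st(); p=o['tool_pos']; print('err',p-np.array([*car(71,-91.7),180]))
im,d=r.read_camera('scene'); im2,d2=r.read_camera('top')
np.savez('pics/h7.npz',im=im,d=d,im2=im2,d2=d2)
q=w2px('scene',[[*car(71,-89),100],[*car(71,71),100],[*car(-69,71),100]]); 
t=w2px('scene',[[*car(71,-89),p[2]-68.5]])[0]; print(q,t)
x0,y0=int(q[0,0])-25,int(q[0,1])-35; s=6
a=cv2.resize(im[y0:y0+90,x0:x0+110],None,fx=s,fy=s,interpolation=2)[:,:,::-1].copy()
for k in list(q): cv2.circle(a,tuple(int(v) for v in (k-[x0,y0]+.5)*s),4,(0,0,255),1)
cv2.circle(a,tuple(int(v) for v in (t-[x0,y0]+.5)*s),4,(0,255,0),1)
cv2.imwrite('pics/s7.png',a)
```

```text
13.05 [ 644.44 -141.91  176.71] yaw 6.08 z [-2.3e-03  9.0e-04 -1.0e+00] F [ 0.01  0.16 -1.49] 21.4 j [ 33.  25. -33.  83.  13.  76.   5.]
err [-1.50472976  1.13084329 -3.29389444]
[[238.41447953 192.26111793]
 [282.34732056 238.04303801]
 [329.5525046  204.67433169]] [238.1346348  190.08281542]
```

View pics/s7.png

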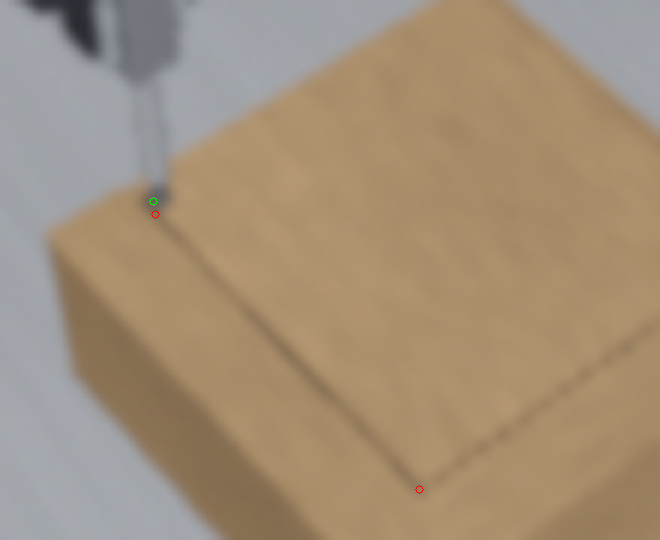

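The tip hovers just above the seam start (tip at crop (157,205), projected start at (155,214)). The seam shows as a dark line ending at the corner, about (413,483), close to the projected (419,489). I'll measure the seam line and the tip numerically.

Run:
```python
from h import *
z=np.load('pics/h7.npz')
def prof(n,im):
    g=im.astype(np.float32).sum(2)
    for nm,f in(('far',lambda s,o:car(71+o,s)),('left',lambda s,o:car(s,71+o))):
        offs=np.arange(-8,8.1,.5); L=[]
        rng=np.arange(-60,62,4) if nm=='far' else np.arange(-55,62,4)
        G=[]
        for s in rng:
            q=w2px(n,[[*f(s,o),100] for o in offs]).astype(np.float32)
            G.append(cv2.remap(g,q[:,0].reshape(1,-1),q[:,1].reshape(1,-1),1)[0])
        G=np.array(G)
        for k in np.array_split(np.arange(len(rng)),3):
            m=G[k].mean(0); b=np.interp(offs,[-8,8],[np.median(m[:8]),np.median(m[-8:])]); w=np.clip(b-m-15,0,None)
            print(n,nm,'s',rng[k].mean(),'off',round(float((w*offs).sum()/max(w.sum(),1)),2),'depth',round(float(w.max())))
prof('scene',z['im']); prof('top',z['im2'])
# tip in scene: non-brown pixels near
im=z['im'].astype(int); sat=im[...,0]-im[...,2]
for v in range(178,197): print(v,[(u,int(sat[v,u]),int(im[v,u].sum())) for u in range(232,246)])
```

```text
scene far s -40.0 off 0.3 depth 29
scene far s 2.0 off 0.15 depth 48
scene far s 42.0 off -0.43 depth 31
scene left s -37.0 off 1.06 depth 14
scene left s 3.0 off 1.0 depth 13
scene left s 43.0 off 1.07 depth 15
top far s -40.0 off -0.12 depth 66
top far s 2.0 off -0.19 depth 66
top far s 42.0 off -0.43 depth 61
top left s -37.0 off -0.65 depth 60
top left s 3.0 off -0.66 depth 58
top left s 43.0 off -0.68 depth 56
178 [(232, -9, 496), (233, -10, 494), (234, -10, 482), (235, -9, 463), (236, -9, 454), (237, -9, 460), (238, -9, 459), (239, -9, 445), (240, -9, 448), (241, -9, 475), (242, -9, 493), (243, -9, 499), (244, -9, 501), (245, -9, 499)]
179 [(232, -9, 496), (233, -10, 494), (234, -10, 488), (235, -10, 470), (236, -9, 460), (237, -9, 463), (238, -9, 460), (239, -9, 448), (240, -9, 447), (241, -9, 472), (242, -9, 490), (243, -8, 497), (244, -6, 498), (245, -2, 494)]
180 [(232, -9, 495), (233, -9, 495), (234, -10, 491), (235, -9, 481), (236, -10, 464), (237, -9, 463), (238, -10, 461), (239, -9, 451), (240, -9, 448), (241, -9, 471), (242, -7, 490), (243, -3, 493), (244, 3, 489), (24
[... 2967 characters left out ...]
45, 64, 428)]
194 [(232, 64, 424), (233, 63, 426), (234, 64, 421), (235, 63, 419), (236, 63, 413), (237, 62, 409), (238, 60, 393), (239, 56, 372), (240, 55, 361), (241, 58, 381), (242, 62, 408), (243, 64, 427), (244, 64, 433), (245, 64, 427)]
195 [(232, 65, 423), (233, 64, 424), (234, 64, 426), (235, 64, 423), (236, 63, 419), (237, 64, 415), (238, 62, 412), (239, 61, 398), (240, 57, 374), (241, 55, 364), (242, 57, 379), (243, 62, 406), (244, 64, 424), (245, 65, 428)]
196 [(232, 64, 421), (233, 64, 424), (234, 64, 424), (235, 64, 423), (236, 64, 421), (237, 63, 419), (238, 64, 418), (239, 62, 415), (240, 60, 399), (241, 58, 378), (242, 56, 366), (243, 58, 383), (244, 63, 410), (245, 64, 424)]
```

Call:
{"api": "carry_out", "payload": {"rows": [[0,0,0,0.14,0.13,0.2,0],[0,0,0,0,0,0.2,0],[0,0,0,0,0,0.2,0],[0,0,0,0,0,0,0]]}}

```text
clock: 13.55
tool_pos: [646.6, -144.7, 171.9]
tool_rot: [[0.995, 0.104, -0.0], [0.104, -0.995, 0.0], [-0.0, -0.0, -1.0]]
ft_force: [0.1, -0.3, -1.5]
grip_width: 21.6
```

```bash
cat >> h.py <<'E'
def tip():
    o=st(); p=o['tool_pos']; a=np.radians(6.1); X=p[0]-565.6; Y=p[1]+59.4
    print('tip carton',round(X*np.cos(a)+Y*np.sin(a),2),round(-X*np.sin(a)+Y*np.cos(a)+2.7,2),'push-in',round(168.5-p[2],2))
E
python3 -c "
from h import *
tip()"
```

```text
13.55 [ 646.62 -144.66  171.94] yaw 5.96 z [-4.e-04  1.e-04 -1.e+00] F [ 0.12 -0.27 -1.54] 21.6 j [ 33.  25. -32.  83.  14.  76.   5.]
tip carton 71.5 -90.68 push-in -3.44
```

Call:
{"api": "carry_out", "payload": {"rows": [[0,0,0,-0.05,0,0.2,0],[0,0,0,0,0,0.2,0],[0,0,0,0,0,0.2,0],[0,0,0,0,0,0.15,0],[0,0,0,0,0,0.15,0],[0,0,0,0,0,0,0]]}}

```text
clock: 14.15
tool_pos: [646.3, -144.7, 163.2]
tool_rot: [[0.995, 0.104, 0.0], [0.104, -0.995, 0.0], [0.0, -0.0, -1.0]]
ft_force: [-0.2, 0.0, 1.2]
grip_width: 21.3
```

```bash
python3 -c "
from h import *
tip()"
```

```text
14.15 [ 646.31 -144.74  163.19] yaw 5.96 z [ 1.e-04  0.e+00 -1.e+00] F [-0.18  0.05  1.24] 21.3 j [ 33.  25. -32.  84.  14.  75.   5.]
tip carton 71.19 -90.74 push-in 5.31
```

Call:
{"api": "carry_out", "payload": {"rows": [[0,0,0,0,-0.2,-0.05,0],[0,0,0,0,-0.3,-0.05,0],[0,0,0,0,-0.3,0,0],[0,0,0,0,-0.3,0,0],[0,0,0,0,-0.3,0,0],[0,0,0,0,-0.3,0,0],[0,0,0,0,-0.3,0,0],[0,0,0,0,-0.3,0,0],[0,0,0,0,-0.3,0,0],[0,0,0,0,-0.3,0,0]]}}

```text
clock: 15.15
tool_pos: [643.2, -115.7, 164.2]
tool_rot: [[0.995, 0.104, -0.0], [0.104, -0.995, 0.0], [-0.0, -0.0, -1.0]]
ft_force: [-1.0, -1.3, 1.0]
grip_width: 21.5
```

```bash
python3 -c "
from h import *
tip()"
```

```text
15.15 [ 643.23 -115.66  164.21] yaw 5.96 z [-1.e-04  1.e-04 -1.e+00] F [-0.97 -1.34  0.95] 21.5 j [ 31.  24. -33.  85.  13.  75.   3.]
tip carton 71.21 -61.5 push-in 4.29
```

Call:
{"api": "carry_out", "payload": {"rows": [[0,0,0,0,-0.3,0,0],[0,0,0,0,-0.3,0,0],[0,0,0,0,-0.3,0,0],[0,0,0,0,-0.3,0,0],[0,0,0,0,-0.3,0,0],[0,0,0,0,-0.3,0,0],[0,0,0,0,-0.3,0,0],[0,0,0,0,-0.3,0,0],[0,0,0,0,-0.3,0,0],[0,0,0,0,-0.3,0,0]]}}

```text
clock: 16.15
tool_pos: [640.1, -85.8, 164.2]
tool_rot: [[0.995, 0.104, -0.0], [0.104, -0.995, 0.0], [-0.0, -0.0, -1.0]]
ft_force: [-0.3, -1.6, -0.6]
grip_width: 21.2
```

Call:
{"api": "carry_out", "payload": {"rows": [[0,0,0,0,-0.3,0,0],[0,0,0,0,-0.3,0,0],[0,0,0,0,-0.3,0,0],[0,0,0,0,-0.3,0,0],[0,0,0,0,-0.3,0,0],[0,0,0,0,-0.3,0,0],[0,0,0,0,-0.3,0,0],[0,0,0,0,-0.3,0,0],[0,0,0,0,-0.3,0,0],[0,0,0,0,-0.3,0,0]]}}

```text
clock: 17.15
tool_pos: [637.0, -56.0, 164.2]
tool_rot: [[0.995, 0.104, -0.0], [0.104, -0.995, 0.0], [-0.0, -0.0, -1.0]]
ft_force: [-0.1, -1.8, 1.3]
grip_width: 21.2
```

Run:
```python
from h import *
tip(); o=r.get_obs(); p=o['tool_pos']; im,d=r.read_camera('scene'); P=cloud('scene',d)
a=np.radians(6.1); c=p[:2]+2.7*np.array([-np.sin(a),np.cos(a)])
b=w2px('scene',[[*c,100],[*c,105],[*c,100+p[2]-164.2+18+5]]); print(b)
u,v=b[0].astype(int); s=8; x0,y0=u-35,v-50
A=cv2.resize(im[y0:y0+70,x0:x0+70],None,fx=s,fy=s,interpolation=2)[:,:,::-1].copy()
for k in b[:2]: cv2.circle(A,tuple(int(q) for q in (k-[x0,y0]+.5)*s),3,(0,0,255),1)
cv2.imwrite('pics/s8.png',A)
```

```text
17.15 [637.01 -55.98 164.2 ] yaw 5.96 z [-0.  0. -1.] F [-0.12 -1.77  1.29] 21.2 j [ 27.  23. -35.  87.  13.  74.  -3.]
tip carton 71.36 -1.49 push-in 4.3
[[261.40710614 216.45607006]
 [261.33797215 215.18720078]
 [261.08373821 210.51527095]]
```

View pics/s8.png

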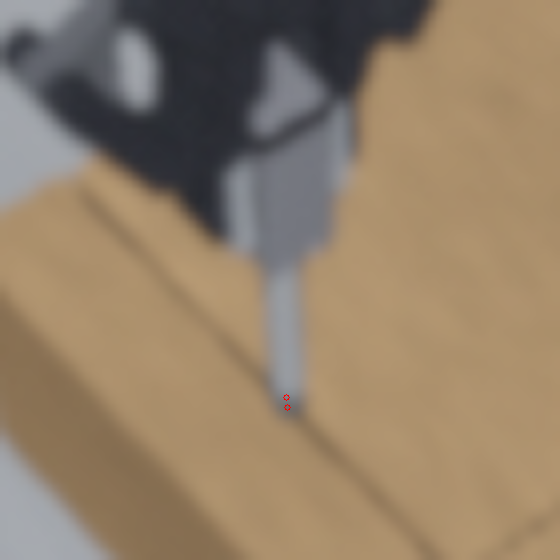

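The tip sits on the dark seam line (crop (287,405)), right where the projection puts it. Carrying on.

Call:
{"api": "carry_out", "payload": {"rows": [[0,0,0,-0.01,-0.3,0,0],[0,0,0,-0.01,-0.3,0,0],[0,0,0,-0.01,-0.3,0,0],[0,0,0,-0.01,-0.3,0,0],[0,0,0,0,-0.3,0,0],[0,0,0,0,-0.3,0,0],[0,0,0,0,-0.3,0,0],[0,0,0,0,-0.3,0,0],[0,0,0,0,-0.3,0,0],[0,0,0,0,-0.3,0,0]]}}

```text
clock: 18.2
tool_pos: [633.5, -26.2, 164.2]
tool_rot: [[0.995, 0.104, -0.0], [0.104, -0.995, 0.0], [-0.0, -0.0, -1.0]]
ft_force: [-0.5, -1.2, 0.2]
grip_width: 21.3
```

Call:
{"api": "carry_out", "payload": {"rows": [[0,0,0,0,-0.3,0,0],[0,0,0,0,-0.3,0,0],[0,0,0,0,-0.3,0,0],[0,0,0,0,-0.3,0,0],[0,0,0,0,-0.3,0,0],[0,0,0,0,-0.3,0,0],[0,0,0,0,-0.3,0,0],[0,0,0,0,-0.3,0,0]]}}

```text
clock: 19.0
tool_pos: [631.0, -2.3, 164.2]
tool_rot: [[0.995, 0.104, -0.0], [0.104, -0.995, 0.0], [-0.0, -0.0, -1.0]]
ft_force: [-0.5, -0.9, 0.5]
grip_width: 21.3
```

```bash
python3 -c "
from h import *
tip()"
```

```text
19.0 [631.01  -2.34 164.22] yaw 5.96 z [-0.  0. -1.] F [-0.54 -0.89  0.55] 21.3 j [ 24.  22. -36.  88.  13.  74.  -8.]
tip carton 71.1 52.48 push-in 4.28
```

Call:
{"api": "carry_out", "payload": {"rows": [[0,0,0,0,-0.3,0,0],[0,0,0,0,-0.3,0,0],[0,0,0,0,-0.3,0,0],[0,0,0,0,-0.3,0,0],[0,0,0,0,-0.3,0,0],[0,0,0,0,-0.3,0,0],[0,0,0,0,-0.05,0,0]]}}

```text
clock: 19.7
tool_pos: [629.0, 16.6, 164.3]
tool_rot: [[0.995, 0.104, 0.0], [0.104, -0.995, 0.0], [0.0, -0.0, -1.0]]
ft_force: [-0.8, -0.6, 0.8]
grip_width: 21.5
```

```bash
python3 -c "
from h import *
tip()"
```

```text
19.7 [629.05  16.62 164.28] yaw 6.0 z [ 0.e+00  5.e-04 -1.e+00] F [-0.76 -0.64  0.75] 21.5 j [ 23.  22. -36.  89.  13.  74.  -9.]
tip carton 71.17 71.54 push-in 4.22
```

Call:
{"api": "carry_out", "payload": {"rows": [[0,0,0,-0.2,0.02,0,0],[0,0,0,-0.3,0.02,0,0],[0,0,0,-0.3,0,0,0],[0,0,0,-0.3,0,0,0],[0,0,0,-0.3,0,0,0],[0,0,0,-0.3,0,0,0],[0,0,0,-0.3,0,0,0],[0,0,0,-0.3,0,0,0],[0,0,0,-0.3,0,0,0],[0,0,0,-0.3,0,0,0]]}}

```text
clock: 20.7
tool_pos: [600.1, 12.4, 164.3]
tool_rot: [[0.995, 0.104, 0.0], [0.104, -0.995, 0.0], [0.0, -0.0, -1.0]]
ft_force: [2.1, -0.3, 0.6]
grip_width: 21.1
```

```bash
python3 -c "
from h import *
tip()"
```

```text
20.7 [600.08  12.38 164.25] yaw 5.95 z [ 0.  0. -1.] F [ 2.15 -0.3   0.63] 21.1 j [ 25.  19. -37.  93.  12.  73.  -8.]
tip carton 41.91 70.41 push-in 4.25
```

Call:
{"api": "carry_out", "payload": {"rows": [[0,0,0,-0.3,-0.02,0,0],[0,0,0,-0.3,-0.02,0,0],[0,0,0,-0.3,-0.02,0,0],[0,0,0,-0.3,-0.01,0,0],[0,0,0,-0.3,0,0,0],[0,0,0,-0.3,0,0,0],[0,0,0,-0.3,0,0,0],[0,0,0,-0.3,0,0,0],[0,0,0,-0.3,0,0,0],[0,0,0,-0.3,0,0,0]]}}

```text
clock: 21.7
tool_pos: [570.2, 10.0, 164.2]
tool_rot: [[0.995, 0.104, 0.0], [0.104, -0.995, 0.0], [0.0, -0.0, -1.0]]
ft_force: [1.9, -0.1, 0.1]
grip_width: 21.5
```

Run:
```python
from h import *
tip()
p=r.get_obs()['tool_pos']
# numeric check: ball centroid vs seam line in scene view (depth along left leg)
im,d=r.read_camera('scene'); g=im.astype(np.float32).sum(2)
a=np.radians(6.1); X=p[0]-565.6; Y=p[1]+59.4; cx=X*np.cos(a)+Y*np.sin(a)
offs=np.arange(-8,10.1,.5)
for s in(cx-30,cx-22,cx-14,cx+14,cx+22,cx+30):
    G=[]
    for ds in range(-4,5,2):
        q=w2px('scene',[[*car(s+ds,71+o),100] for o in offs]).astype(np.float32); G.append(cv2.remap(g,q[:,0].reshape(1,-1),q[:,1].reshape(1,-1),1)[0])
    m=np.mean(G,0); print(round(s),m.round().astype(int).tolist())
q=w2px('scene',[[*car(cx,71),105]])[0]; print('pred ball',q); u,v=q.astype(int)
print(g[v-5:v+6,u-6:u+7].astype(int))
```

```text
21.7 [570.16  10.01 164.25] yaw 5.96 z [ 0.  0. -1.] F [ 1.85 -0.14  0.06] 21.5 j [ 26.  15. -37.  97.   9.  71.  -7.]
tip carton 11.91 71.23 push-in 4.25
-18 [433, 433, 434, 433, 433, 432, 431, 429, 427, 425, 422, 419, 416, 412, 409, 406, 403, 401, 400, 400, 401, 403, 405, 408, 412, 414, 416, 419, 420, 421, 422, 423, 424, 424, 424, 424, 424]
-10 [434, 433, 433, 433, 432, 431, 430, 429, 427, 424, 422, 418, 415, 411, 407, 404, 402, 401, 400, 402, 403, 406, 409, 413, 417, 420, 423, 426, 428, 429, 430, 430, 431, 430, 430, 429, 428]
-2 [456, 454, 453, 451, 448, 446, 444, 441, 437, 433, 429, 425, 420, 415, 411, 406, 403, 401, 400, 400, 401, 403, 406, 410, 413, 417, 420, 422, 424, 426, 427, 427, 427, 427, 426, 425, 424]
26 [441, 442, 442, 442, 442, 441, 440, 439, 437, 434, 431, 428, 423, 419, 414, 410, 406, 402, 399, 398, 398, 399, 400, 402, 405, 408, 411, 413, 416, 418, 420, 421, 422, 423, 424, 424, 424]
34 [438, 438, 438, 438, 438, 437, 436, 435, 433, 430, 427, 423, 419, 414, 409, 405, 401, 398, 396, 395, 395, 396, 398, 401, 405, 408, 411, 413, 416, 418, 420, 421, 422, 423, 423, 423, 424]
42 [427, 427, 427, 427, 427, 426, 425, 424, 422, 420, 418, 415, 411, 408, 404, 401, 398, 396, 395, 396, 398, 400, 404, 408, 411, 415, 418, 421, 422, 424, 425, 425, 425, 425, 425, 425, 425]
pred ball [303.12810628 222.21195013]
[[440 440 438 434 425 422 442 466 465 449 438 433 425]
 [441 442 441 433 423 424 446 467 464 446 439 431 417]
 [438 439 438 431 418 420 447 467 461 440 429 422 401]
 [435 437 435 426 412 419 447 464 453 427 412 408 399]
 [435 434 432 421 401 404 433 449 431 403 393 406 415]
 [438 437 430 417 383 371 397 409 399 388 394 413 425]
 [445 441 434 413 370 338 348 364 372 394 411 421 425]
 [446 446 438 410 370 339 340 356 377 404 420 421 422]
 [446 443 430 407 384 372 379 389 399 414 420 420 417]
 [436 428 409 391 395 407 414 417 419 419 419 417 418]
 [418 412 398 393 404 419 427 427 424 422 421 421 420]]
```

Call:
{"api": "carry_out", "payload": {"rows": [[0,0,0,-0.3,-0.01,0,0],[0,0,0,-0.3,-0.01,0,0],[0,0,0,-0.3,0,0,0],[0,0,0,-0.3,0,0,0],[0,0,0,-0.3,0,0,0],[0,0,0,-0.3,0,0,0],[0,0,0,-0.3,0,0,0],[0,0,0,-0.3,0,0,0],[0,0,0,-0.3,0,0,0],[0,0,0,-0.3,0,0,0]]}}

```text
clock: 22.75
tool_pos: [540.3, 7.1, 164.2]
tool_rot: [[0.995, 0.104, 0.0], [0.104, -0.995, 0.0], [0.0, -0.0, -1.0]]
ft_force: [1.7, -0.3, 1.3]
grip_width: 21.3
```

```bash
python3 -c "
from h import *
tip()"
```

```text
22.75 [540.31   7.11 164.24] yaw 5.96 z [ 0.  0. -1.] F [ 1.67 -0.3   1.25] 21.3 j [ 28.  11. -38. 101.   7.  70.  -5.]
tip carton -18.08 71.52 push-in 4.26
```

Call:
{"api": "carry_out", "payload": {"rows": [[0,0,0,-0.3,0,0,0],[0,0,0,-0.3,0,0,0],[0,0,0,-0.3,0,0,0],[0,0,0,-0.3,0,0,0],[0,0,0,-0.3,0,0,0],[0,0,0,-0.3,0,0,0],[0,0,0,-0.3,0,0,0],[0,0,0,-0.3,0,0,0],[0,0,0,-0.3,0,0,0],[0,0,0,-0.3,0,0,0]]}}

```text
clock: 23.75
tool_pos: [510.4, 4.0, 164.2]
tool_rot: [[0.995, 0.104, -0.0], [0.104, -0.995, 0.0], [-0.0, -0.0, -1.0]]
ft_force: [2.0, -0.2, 0.2]
grip_width: 21.5
```

Call:
{"api": "carry_out", "payload": {"rows": [[0,0,0,-0.3,0,0,0],[0,0,0,-0.3,0,0,0],[0,0,0,-0.3,0,0,0],[0,0,0,-0.3,0,0,0],[0,0,0,-0.3,0,0,0],[0,0,0,-0.3,0,0,0],[0,0,0,-0.3,0,0,0],[0,0,0,-0.1,0,0,0]]}}

```text
clock: 24.55
tool_pos: [488.3, 1.7, 164.2]
tool_rot: [[0.995, 0.104, -0.0], [0.104, -0.995, -0.0], [-0.0, 0.0, -1.0]]
ft_force: [1.1, -0.3, 0.7]
grip_width: 20.9
```

Run:
```python
from h import *
tip(); p=r.get_obs()['tool_pos']
plan([(p[0],p[1],215,5.96,4),(530.4,327.4,215,17.99,11)],0)
```

```text
24.55 [488.34   1.65 164.17] yaw 5.96 z [-4.e-04 -1.e-04 -1.e+00] F [ 1.13 -0.3   0.73] 20.9 j [ 31.   4. -38. 107.   3.  69.  -2.]
tip carton -70.33 71.62 push-in 4.33
[[0, 0, 0, 0, 0, -1.27, 0], [0, 0, 0, 0, 0, -1.27, 0], [0, 0, 0, 0, 0, -1.27, 0], [0, 0, 0, 0, 0, -1.27, 0], [0, 0, -0.019, 0.69, -2.91, 0, 0], [0, 0, -0.019, 0.74, -2.89, 0, 0], [0, 0, -0.019, 0.8, -2.88, 0, 0], [0, 0, -0.019, 0.85, -2.86, 0, 0], [0, 0, -0.019, 0.91, -2.85, 0, 0], [0, 0, -0.019, 0.96, -2.83, 0, 0]]
[[0, 0, -0.019, 1.01, -2.81, 0, 0], [0, 0, -0.019, 1.07, -2.79, 0, 0], [0, 0, -0.019, 1.12, -2.77, 0, 0], [0, 0, -0.019, 1.17, -2.75, 0, 0], [0, 0, -0.019, 1.22, -2.72, 0, 0]]
```

Call:
{"api": "carry_out", "payload": {"rows": [[0,0,0,0,0,-1.27,0],[0,0,0,0,0,-1.27,0],[0,0,0,0,0,-1.27,0],[0,0,0,0,0,-1.27,0],[0,0,-0.019,0.69,-2.91,0,0],[0,0,-0.019,0.74,-2.89,0,0],[0,0,-0.019,0.8,-2.88,0,0],[0,0,-0.019,0.85,-2.86,0,0],[0,0,-0.019,0.91,-2.85,0,0],[0,0,-0.019,0.96,-2.83,0,0]]}}

```text
clock: 25.55
tool_pos: [512.1, 180.6, 216.0]
tool_rot: [[0.976, 0.217, 0.001], [0.217, -0.976, 0.0], [0.001, 0.0, -1.0]]
ft_force: [0.5, -0.1, -1.9]
grip_width: 21.2
```

Call:
{"api": "carry_out", "payload": {"rows": [[0,0,-0.019,1.01,-2.81,0,0],[0,0,-0.019,1.07,-2.79,0,0],[0,0,-0.019,1.12,-2.77,0,0],[0,0,-0.019,1.17,-2.75,0,0],[0,0,-0.019,1.22,-2.72,0,0],[0,0,0,0,0,0,0],[0,0,0,0,0,0,0]]}}

```text
clock: 26.25
tool_pos: [530.7, 328.2, 215.4]
tool_rot: [[0.951, 0.309, -0.001], [0.309, -0.951, 0.0], [-0.0, -0.0, -1.0]]
ft_force: [-0.1, -0.6, -1.6]
grip_width: 21.3
```

Run:
```python
from h import *
st(); flap(); plan([(530.4,327.4,214.5,17.99,1)],0)
```

```text
26.25 [530.7  328.21 215.35] yaw 17.99 z [-5.e-04  3.e-04 -1.e+00] F [-0.14 -0.56 -1.55] 21.3 j [  1.  23. -49.  85.  17.  80. -30.]
scene [(-90, 98.8, 57), (-50, 98.7, 56), (-10, 98.7, 63), (30, 98.8, 64), (60, 98.4, 68), (90, 98.2, 72)]
top [(-90, 100.7, 69), (-50, 100.4, 69), (-10, 100.8, 69), (30, 100.2, 67), (60, 100.6, 70), (90, 100.4, 66)]
[[0.001, 0, -0.002, -0.06, -0.11, 0.08, 0]]
```

Call:
{"api": "carry_out", "payload": {"rows": [[0,0,0,0,0,0.05,0],[0,0,0,0,0,0,0],[0,0,0,0,0,0,0]]}}

```text
clock: 26.65
tool_pos: [531.1, 326.9, 214.7]
tool_rot: [[0.952, 0.307, 0.0], [0.307, -0.952, -0.0], [0.0, 0.0, -1.0]]
ft_force: [0.8, -0.1, -0.8]
grip_width: 21.4
```

Run:
```python
from h import *
st(); im,d=r.read_camera('scene'); st()
old=cv2.resize(cv2.imread('pics/s6.png'),(120,120),interpolation=cv2.INTER_AREA); new=im[240:360,370:490,::-1]
cv2.imwrite('pics/n9.png',np.hstack([cv2.resize(x,None,fx=3.3,fy=3.3,interpolation=2) for x in(old,np.ascontiguousarray(new))]))
for nm,(v0,v1,u0,u1) in {'tip':(76,87,50,64),'gripper':(40,76,65,95)}.items():
    T=cv2.resize(old[v0:v1,u0:u1],None,fx=5,fy=5,interpolation=2); S=cv2.resize(np.ascontiguousarray(new[v0-5:v1+5,u0-5:u1+5]),None,fx=5,fy=5,interpolation=2)
    m=cv2.matchTemplate(S,T,cv2.TM_CCOEFF_NORMED); k=np.unravel_index(m.argmax(),m.shape); print(nm,'shift px u,v',k[1]/5-5,k[0]/5-5,m.max())
```

```text
26.65 [531.11 326.9  214.74] yaw 17.87 z [ 4.e-04 -2.e-04 -1.e+00] F [ 0.76 -0.06 -0.84] 21.4 j [  1.  23. -49.  85.  17.  80. -30.]
26.7 [531.03 327.09 214.7 ] yaw 17.89 z [ 3.e-04 -1.e-04 -1.e+00] F [-0.51 -0.21 -1.44] 21.4 j [  1.  23. -49.  85.  17.  80. -30.]
tip shift px u,v -0.40000000000000036 -0.20000000000000018 0.97194785
gripper shift px u,v -0.40000000000000036 -0.20000000000000018 0.99821544
```

The stylus hasn't shifted in the grip: tip and gripper moved by the same 0.4 px. The flap is flush. I'll lower it into the eyelet at the pose it was lifted from.

Call:
{"api": "carry_out", "payload": {"rows": [[0,0,0,-0.03,-0.05,0.3,0],[0,0,0,0,0,0.8,0],[0,0,0,0,0,0.8,0],[0,0,0,0,0,0.8,0],[0,0,0,0,0,0.6,0],[0,0,0,0,0,0.6,0],[0,0,0,0,0,0.6,0],[0,0,0,0,0,0,0]]}}

```text
clock: 27.5
tool_pos: [530.1, 327.7, 168.5]
tool_rot: [[0.951, 0.308, -0.001], [0.308, -0.951, -0.001], [-0.001, 0.0, -1.0]]
ft_force: [-0.9, 0.2, -1.8]
grip_width: 21.1
```

```bash
python3 -c "
from h import *
o=st();print(o['wrist_torque'])"
```

```text
27.5 [530.08 327.67 168.54] yaw 17.94 z [-1.1e-03 -6.0e-04 -1.0e+00] F [-0.87  0.23 -1.84] 21.1 j [  1.  24. -48.  89.  18.  75. -31.]
[ 0.01455695  0.00024476 -0.03932306]
```

Call:
{"api": "carry_out", "payload": {"rows": [[0,0,0,0.02,0,0.7,0],[0,0,0,0,0,1,0],[0,0,0,0,0,1,0],[0,0,0,0,0,1,0],[0,0,0,0,0,1,0],[0,0,0,0,0,0.8,0],[0,0,0,0,0,0.5,0],[0,0,0,0,0,0,0]]}}

```text
clock: 28.3
tool_pos: [530.3, 327.8, 108.7]
tool_rot: [[0.951, 0.308, -0.001], [0.308, -0.951, -0.0], [-0.001, 0.0, -1.0]]
ft_force: [0.2, 0.9, -1.5]
grip_width: 21.6
```

Call:
{"api": "carry_out", "payload": {"rows": [[0,0,0,0,0,0.1,0],[0,0,0,0,0,0.1,0],[0,0,0,0,0,0,0]]}}

```text
clock: 28.6
tool_pos: [530.8, 328.1, 107.8]
tool_rot: [[0.951, 0.308, 0.0], [0.308, -0.951, 0.0], [0.001, -0.0, -1.0]]
ft_force: [-0.4, -0.6, -0.3]
grip_width: 21.3
```

```bash
python3 -c "
from h import *
o=st();print(o['wrist_torque'])"
```

```text
28.6 [530.76 328.14 107.8 ] yaw 17.93 z [ 5.e-04  2.e-04 -1.e+00] F [-0.42 -0.65 -0.29] 21.3 j [  0.  27. -47.  93.  21.  69. -33.]
[ 0.0305616  -0.04491887 -0.00445672]
```

Call:
{"api": "carry_out", "payload": {"rows": [[0,0,0,0,0,0.05,0],[0,0,0,0,0,0.05,0],[0,0,0,0,0,0,0]]}}

```text
clock: 28.9
tool_pos: [530.6, 328.0, 106.5]
tool_rot: [[0.951, 0.308, 0.0], [0.308, -0.951, 0.0], [0.0, 0.0, -1.0]]
ft_force: [-0.5, 0.3, -1.2]
grip_width: 21.4
```

Run:
```python
from h import *
o=st();print(o['wrist_torque'])
```

```text
28.9 [530.63 328.   106.55] yaw 17.93 z [ 0.  0. -1.] F [-0.45  0.29 -1.17] 21.4 j [  0.  27. -47.  93.  21.  69. -33.]
[-0.0179628   0.00646895  0.0031546 ]
```

Call:
{"api": "carry_out", "payload": {"rows": [[0,0,0,0,0,0.05,0],[0,0,0,0,0,0.05,0],[0,0,0,0,0,0.05,0],[0,0,0,0,0,0,0],[0,0,0,0,0,0,0]]}}

```text
clock: 29.4
tool_pos: [530.6, 328.0, 105.0]
tool_rot: [[0.951, 0.308, -0.0], [0.308, -0.951, 0.0], [-0.0, -0.0, -1.0]]
ft_force: [-0.2, -0.3, -1.7]
grip_width: 21.4
```

Run:
```python
from h import *
o=st();print(o['wrist_torque'])
```

```text
29.4 [530.61 328.03 105.03] yaw 17.93 z [-0.  0. -1.] F [-0.24 -0.35 -1.72] 21.4 j [  0.  27. -47.  93.  21.  69. -33.]
[-0.05739669 -0.0568772  -0.03008621]
```

Call:
{"api": "carry_out", "payload": {"rows": [[0,0,0,0,0,0.05,0],[0,0,0,0,0,0.05,0],[0,0,0,0,0,0,0]]}}

```text
clock: 29.7
tool_pos: [530.7, 328.1, 104.5]
tool_rot: [[0.951, 0.308, 0.0], [0.308, -0.951, 0.0], [0.0, 0.0, -1.0]]
ft_force: [-1.6, -0.9, 3.3]
grip_width: 21.2
```

Call:
{"api": "carry_out", "payload": {"rows": [[0,0,0,0,0,0.05,0],[0,0,0,0,0,0,0]]}}

```text
clock: 29.9
tool_pos: [530.7, 328.1, 104.5]
tool_rot: [[0.951, 0.308, 0.001], [0.308, -0.951, -0.0], [0.0, 0.0, -1.0]]
ft_force: [-2.9, -2.6, 8.1]
grip_width: 21.5
```

Call:
{"api": "carry_out", "payload": {"rows": [[0,0,0,0,0,0.05,0],[0,0,0,0,0,0,0]]}}

```text
clock: 30.1
tool_pos: [530.7, 328.1, 104.5]
tool_rot: [[0.951, 0.308, 0.001], [0.308, -0.951, -0.0], [0.001, 0.001, -1.0]]
ft_force: [-5.5, -4.7, 12.4]
grip_width: 21.3
```

Seated at exactly the TCP height it had before (104.5). I'll relax the pressure, release, and withdraw.

Call:
{"api": "carry_out", "payload": {"rows": [[0,0,0,0,0,-0.12,0],[0,0,0,0,0,0,0.3],[0,0,0,0,0,0,0.45],[0,0,0,0,0,0,0.6],[0,0,0,0,0,0,0.7],[0,0,0,0,0,0,0.7],[0,0,0,0,0,0,0.7]]}}

```text
clock: 30.8
tool_pos: [530.6, 328.0, 104.2]
tool_rot: [[0.951, 0.308, -0.0], [0.308, -0.951, 0.0], [-0.0, -0.0, -1.0]]
ft_force: [0.5, -0.6, -0.5]
grip_width: 59.5
```

Call:
{"api": "carry_out", "payload": {"rows": [[0,0,0,0,0,-1,0.7],[0,0,0,0,0,-1.5,0.7],[0,0,0,0,0,-2,0.7],[0,0,0,0,0,-2.5,0.7],[0,0,0,0,0,-2.5,0.7],[0,0,0,-2.5,0,-2,0.7],[0,0,0,-4,0,0,0.7],[0,0,0,-2,0,0,0.7],[0,0,0,0,0,0,0.7]]}}

```text
clock: 31.7
tool_pos: [447.8, 302.2, 221.2]
tool_rot: [[0.951, 0.31, 0.003], [0.31, -0.951, -0.001], [0.002, 0.002, -1.0]]
ft_force: [0.2, 0.3, 0.8]
grip_width: 59.7
```

Run:
```python
from h import *
st(); im2,d2=flap(); im,d=r.read_camera('scene'); z=np.load('pics/scene0.npz'); zt=np.load('pics/top0.npz')
P=cloud('scene',d)
g=(abs(P[...,0]-535)<45)&(abs(P[...,1]-330)<35)&(d>0)
for lo,hi in((165,200),(110,128)):
    s=g&(P[...,2]>lo)&(P[...,2]<hi); Q=P[s]
    if len(Q)>3: print(lo,len(Q),np.median(Q,0).round(1),cv2.minAreaRect(Q[:,:2].astype(np.float32)))
# movement of other things: change vs start
for n,a,b in(('scene',im,z['im']),('top',im2,zt['im'])):
    df=cv2.absdiff(a,b).max(2)>40; k,l,s,c=cv2.connectedComponentsWithStats(df.astype(np.uint8)); print(n,[(q[:5].tolist()) for q in s[1:] if q[4]>12])
A=np.hstack([cv2.resize(im[270:385,345:465],(400,384),interpolation=2),cv2.resize(im[100:290,180:378],(400,384),interpolation=2)]); cv2.imwrite('pics/end.png',A[:,:,::-1])
```

```text
31.7 [447.8  302.16 221.25] yaw 18.05 z [ 0.0028 -0.001  -1.    ] F [0.18 0.26 0.82] 59.7 j [  8.  11. -52.  96.   9.  77. -28.]
scene [(-90, 98.6, 55), (-50, 98.7, 59), (-10, 98.5, 64), (30, 98.3, 65), (60, 98.7, 67), (90, 98.6, 73)]
top [(-90, 101.0, 70), (-50, 100.4, 69), (-10, 100.3, 69), (30, 101.0, 67), (60, 100.6, 68), (90, 100.2, 66)]
165 222 [533.5 331.4 178.9] ((529.496337890625, 330.7939147949219), (25.32887077331543, 23.89272117614746), 17.108057022094727)
110 496 [548.1 332.  119.3] ((535.6011962890625, 330.47705078125), (62.814971923828125, 40.26625061035156), 0.3193194568157196)
scene [[465, 0, 12, 52, 230], [499, 0, 38, 12, 152], [456, 0, 104, 281, 10223], [524, 21, 13, 36, 223], [474, 28, 16, 34, 357], [443, 59, 21, 48, 302], [524, 60, 4, 7, 23], [474, 65, 8, 8, 32], [496, 71, 39, 59, 766], [478, 77, 26, 36, 428], [461, 94, 17, 18, 131], [275, 112, 65, 83, 1757], [472, 117, 7, 16, 61], [256, 170, 68, 68, 2602]]
top [[289, 200, 25, 23, 431], [258, 204, 23, 22, 389], [293, 229, 23, 11, 189], [262, 233, 21, 11, 166], [253, 236, 84, 29, 1460], [0, 243, 156, 177, 17172]]
```

View pics/end.png

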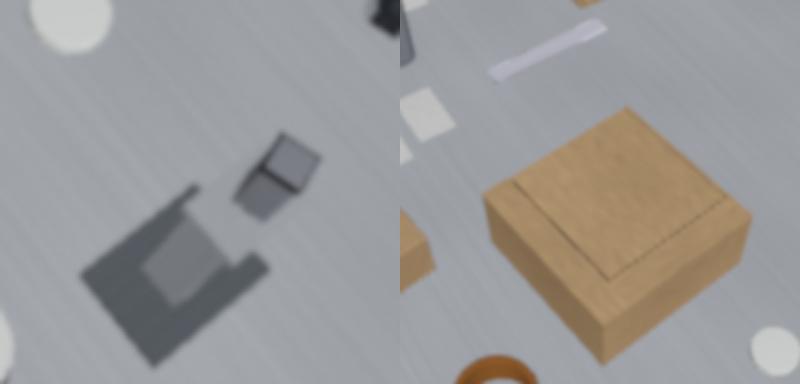

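The stylus hangs upright as at the start, with its handle at (529.5, 330.8), top z 179 and yaw 17°. The flap is flush, and only the arm and flap areas differ from the first pictures. Handing in.

```bash
python3 -c "
from h import *
st(); print(r.finish_job())"
```

```text
31.85 [450.71 301.91 220.24] yaw 17.89 z [ 1.7e-03  4.0e-04 -1.0e+00] F [-0.1   0.12  0.45] 59.7 j [  8.  12. -52.  96.   9.  77. -28.]
the job is handed in; nothing more can be done
None
```

The job is done and handed in at 31.9 s of the 72 s allowed; the hand-in reports no verdict. I folded the flap flush and took the stylus. I ran its tip along the seam from start to corner to end at about 3 cm/s, then hung the stylus back in the eyelet.

**Last checks**
- **Flap:** it is level with the strips within about 1 mm in both cameras.
- **Stylus:** it hangs upright, with its handle within 1 mm and about 2° of where it started. It seated at the same height it was taken from.
- **Other things:** only the flap and arm areas differ from the first pictures.
- **Seam path:** the path stayed within about 1 mm of the seam as I measured it. It started 1.7 mm before the seam's start and ended 1.3 mm past its end.
- **Tip push-in:** the heights put it at 4.2 to 5.3 mm of 12 all the way. The noisy force readings mostly put it between about 4 and 8 mm, with one low reading near 3 mm. None was near the stop.

**What disagreed**
- **Fingertips:** the real finger ends are about 26 mm above the reported TCP. The first fold therefore stopped about 10° short, and I pressed again using that offset.
- **Cameras:** the two cameras disagreed by about 1.7 mm on where the side leg of the seam lies. I steered between them; one picture of the tip on the far leg and one pixel check on the side leg put it on the seam.

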